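Square up the sleeve stand and nest the tapered sleeves loosely

TASK

Slide the grey stand along the aluminium plate until it sits squarely against both steel stops. Then nest the larger loose white sleeve in the stand's cup, and after it the smaller sleeve in the larger one, keeping hold of each until it just rests upright in its taper and never pressing it tight: the cup in the stand must not be driven down. Do not knock over or shove away the dish or the beaker that stand by, and leave the stand against its stops.

Things in the scene. Friction and masses are not known exactly. Their poses are not given: they have to be found in the camera images.
- corner (a point): Inner corner of the two steel stops, on the top of the fixed aluminium plate (260 x 240 mm, top 6 mm above the bench). The stops are 15 mm thick bars that rise 22 mm above the plate. x axis points square into the first stop (its face is the plane x = 0), y axis square into the second (plane y = 0), z up. The plate lies on the side of negative x and y.
- stand_center (a point): Centre of the block of the loose grey stand, 130 x 100 x 40 mm, upright on the plate, 0.64 kg with its cup and handle. x along its 130 mm side, from the handle towards the cup; y along the 100 mm side; z up. Home, with its x along the corner's x, this point is at (-65, -50, 20) mm in the corner's frame. It slides on the plate: push the block, or drag it by the handle.
- handle (a point): Grip point on the stand's handle, an upright plate fixed to the block: 12 mm thick along the stand's y, 26 mm wide along its x, standing 40 mm above the block's top. The point is 50 mm from stand_center towards -x and 46 mm above it, on the middle of the plate, 14 mm below its top. Axes as the stand's.
- cup_mouth (a point): Centre of the mouth of the stand's white cup, 20 mm from stand_center along the stand's x and 60 mm above it. The cup is a round sleeve, 56 mm outside diameter, 40 mm tall above the block; inside it is a cone of diameter 50 mm at the mouth narrowing to 34 mm at 40 mm below (0.2 mm radius per mm). z up. Do not grip the cup: that can drive it down.
- cup (a joint): How far the cup has been pushed down into the stand, in m: 0 at the start, range 0 to 0.008. The cup is held by friction: it slips down when pushed with more than about 8 N and stays there. More than 0.004 means that a sleeve was pressed tight.
- mid_center (a point): Centre, half-way up, of the larger loose sleeve: white, about 90 g, 74 mm tall, starts upright on its narrow end, z up. Outside: cone 36.4 mm diameter at the bottom to 53.2 mm at 42 mm up, then straight collar to the top, to hold it by. Mouth: cone, 40 mm diameter at the top to 27.2 mm at 32 mm below. Resting in the cup, this point is 3 mm above cup_mouth, collar 8 mm clear of the rim.
- small_center (a point): Centre, half-way up, of the smaller loose sleeve: white, about 55 g, 64 mm tall, starts upright on its narrow end, z up. Outside: cone 28.8 mm diameter at the bottom to 42.4 mm at 34 mm up, then straight collar to the top, to hold it by. Resting in the larger sleeve, its bottom is 28 mm below that sleeve's mouth and this point is 41 mm above mid_center.
- dish: Bystander: closed flat round dish, 60 mm diameter, 15 mm tall; origin at its underside.
- beaker: Bystander: clear plastic beaker, 60 mm diameter, 75 mm tall; origin at its underside.
There are look-alikes about, which are no part of the job. What is shaped like the part that bears mid_center but green or red is not meant. Leave any red look-alike of the part that bears stand_center alone.

How it is judged:
By the outcome, as a careful person would: the job done as asked, in the order asked, and still so for the second after the job is handed in, with the robot touching nothing.
It also fails if it takes over 61 s, if anything falls off the work surface, if the arm or the gripper's body presses on something with over 40 N, if the wrist force passes 120 N, or if a joint passes its speed limit or range.

ROBOT

A 6-joint arm with a two-finger parallel gripper is mounted at the origin on the work surface. World frame = base frame: x ahead of the robot, y to its left, z up, the work surface at z = 0. Lengths are in m, angles in degrees, forces in N, time in s.
With the tool pointing down it reaches from about 0.35 to 0.875 m from the base axis. Payload 4.2 kg.
Tool frame: the origin (TCP) lies midway between the tips of the shut fingers; the grasp point (between the pads) lies 19 mm behind it; z points along the fingers, y is the direction in which the jaws open and shut (so a half turn about z gives the same grasp; the last joint's range is limited). The gripper opens to 85 mm and grips with 20 to 120 N. Pads are 22 mm wide; open, the fingers measure 114 mm over their backs; the gripper's body (76 mm by 85 mm) begins 54 mm behind the grasp point. The pads swing forward as they close: fully open they stand 13 mm farther back than shut.
Start: joints at [88.671, 22.042, 0.453, 0, -68.411, -14.817], TCP at [0.174, 0.6, 0.231] pointing down, gripper open.
Joint ranges: [-179.83, 179.83], [-69.29, 118.12], [-61.27, 80.66], [-181.25, 117.63], [-171.15, -9.14], [-177.46, 177.46]. Speed limits (degrees/s): [159.86, 159.86, 180, 180, 180, 180].

INTERFACE

Orientations are given as [roll, pitch, yaw] about the fixed x, y, z axes, in that order (R = Rz(yaw) Ry(pitch) Rx(roll)).
In Python, from bench import manip, cams gives the robot as it stands.
- The arm moves only by the tool send_rows, never from a script. Its arguments are lists of equal length, an entry for each row: "linear": the shift along the world's x, y, z in mm, a list of three; "yaw": the turn about the world's z in degrees. In form: {"linear": [[tx, ty, tz], ...], "yaw": [yaw, ...]}. A call has 1 to 5 rows; each row shifts and turns the commanded pose from where the row before left it; what a row does not reach is not made up. A row lasts 1/10 s, in which the tool goes at most 50 mm and 8.59 degrees, less where a joint would pass 70% of its speed; a pose out of reach is approached as far as the arm can. A call is refused whole if a number of a shift passes 50 or a number of a turn 8.59, either way. A call with a gripper value outside its range is refused whole. "fingers" is the opening, from 0 (shut) to 1 (fully open), set as the call begins (left out, the last holds). The fingers move at their own pace and stop on an object; "grip_force" is the grip in N (left out, the last holds). Time passes only in rows, so rows that do not move let the fingers close. It gives the time, the measured TCP pose, the force and the opening at its end, in the units of the state.
- manip.read_state(): the state, without advancing time (a new reading comes with each control period).
- cams.grab_frame(name): name is "scene" or "top" or "wrist"; returns a dict with "image" (480x640x3 uint8, red, green, blue), "vfov" (degrees; the focal length in pixels is half the picture's height over the tangent of half this angle, whatever the lens; pixels are square), "cx", "cy" (the principal point, pixels), "eye" and "attitude" of the camera in the world. Camera axes: x right, y down, z forward; pixel columns grow to the right and rows downward; lengths in m; the calibration is good to about 2 mm. A picture is of the moment at which its call begins. There is no depth.
- manip.job_done(): hands the job in, once; it reports no verdict.
The state is a dict: "t": time; "joint_positions": joint angles; "joint_vel": joint speeds; "joint_torque": joint torques, N m; "ee_pos": TCP position; "eef_rot": TCP orientation; "ft_force": force on the tool from outside, world axes, zero at the start; "ft_torque": the same for the moment, N m; "grip_width": finger opening in m.
Only numpy, scipy, OpenCV 4.12 (cv2) and the standard library are available. Lean on these libraries where they do the work, as an engineer would, in place of code of your own. Each camera call takes 0.05 s, during which the arm holds its last target.

## Working session

There is one attempt and no reset: what is moved stays moved. The work goes in short steps, Python scripts to look and compute and a tool call to move; the robot and the scene stay as the last step left them, time stands still between calls to the robot, and variables do not carry over. Pictures are saved under pics/ and viewed, and the job is handed in when it is done.

Besides the shell and the picture viewer there is one more tool, called in YAML: its name, and indented under it one key for each argument. send_rows: Moves the arm, as the interface text tells. Its arguments: {"type":"object","properties":{"linear":{"type":"array"},"yaw":{"type":"array"},"fingers":{"type":"number"},"grip_force":{"type":"number"}},"required":["linear","yaw"]}

```bash
mkdir -p pics; ls
python3 - <<'E'
from bench import manip,cams
import cv2
s=manip.read_state();print(s)
for n in("scene","top","wrist"):
    f=cams.grab_frame(n);print(n,f["vfov"],f["cx"],f["cy"],f["eye"],f["attitude"])
    cv2.imwrite(f"pics/{n}0.png",f["image"][:,:,::-1])
E
```

```text
pics
{'t': 0.0, 'joint_positions': array([ 8.86715532e+01,  2.20924889e+01,  3.78893264e-01, -2.93380888e-02,
       -6.84083275e+01, -1.48171945e+01]), 'joint_vel': array([-0.03023277, -0.01839637,  0.00851055,  0.04908815, -0.05264327,
        0.10381939]), 'joint_torque': array([-1.40617749e-04, -3.92293918e+01,  1.88403010e+01,  4.18629706e+00,
       -4.69669205e-03, -7.05903773e-06]), 'ee_pos': array([0.17361058, 0.5998041 , 0.2301964 ]), 'eef_rot': array([ 1.79875158e+02, -4.83071131e-03, -1.61564612e+01]), 'ft_force': array([ 0.4579403 , -0.48317525, -0.6540203 ]), 'ft_torque': array([-0.00566242,  0.00418871,  0.04465262]), 'grip_width': 0.08539717275112461}
scene 45.20353549732204 320.80074681360367 248.03870455976295 [1.13881597 0.39296482 1.08145393] [-143.11938252   -0.33673326  122.59000581]
top 55.71781449263899 313.4182057865236 240.05523040239228 [ 0.41841247 -0.00982399  0.95645948] [-175.84753661    0.4011278   -91.68974143]
wrist 70.51030099394985 322.8852469771623 240.0235220048429 [0.235558   0.58254102 0.37288364] [ 1.65026151e+02 -1.26435571e-01 -1.06126766e+02]
```

View pics/scene0.png

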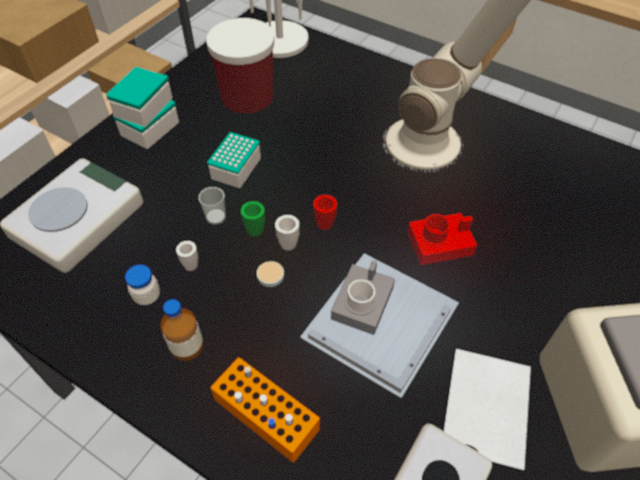

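View pics/top0.png

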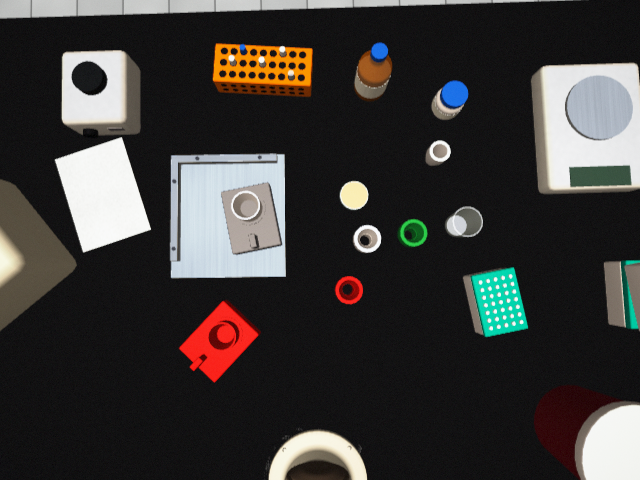

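View pics/wrist0.png

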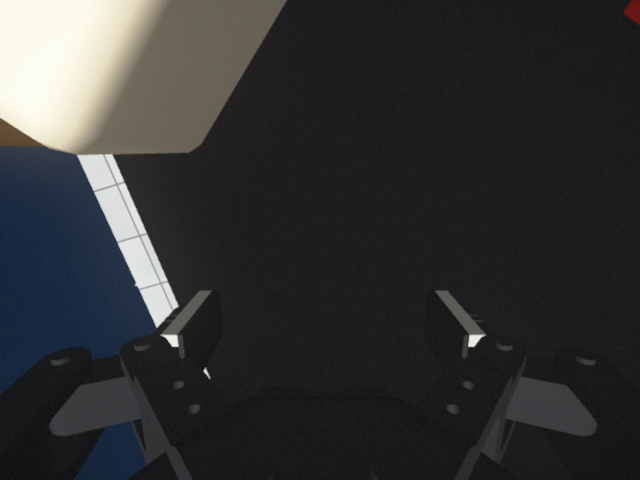

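```bash
cat > h.py <<'E'
import numpy as np,cv2
from scipy.spatial.transform import Rotation as R
from bench import manip,cams
def K(f):
    h=f["image"].shape[0]; F=h/2/np.tan(np.radians(f["vfov"]/2)); return F
def ray(f,uv):
    F=K(f); d=np.array([(uv[0]-f["cx"])/F,(uv[1]-f["cy"])/F,1.])
    return R.from_euler('xyz',f["attitude"],degrees=True).apply(d)
def atz(f,uv,z):
    d=ray(f,uv); e=np.array(f["eye"]); return e+d*(z-e[2])/d[2]
def proj(f,p):
    F=K(f); c=R.from_euler('xyz',f["attitude"],degrees=True).inv().apply(np.array(p)-f["eye"])
    c=np.atleast_2d(c); return np.c_[F*c[:,0]/c[:,2]+f["cx"],F*c[:,1]/c[:,2]+f["cy"]]
def crop(f,x0,y0,x1,y1,s,name):
    im=f["image"][y0:y1,x0:x1,::-1]; cv2.imwrite(name,cv2.resize(im,None,fx=s,fy=s,interpolation=cv2.INTER_CUBIC))
E
python3 - <<'E'
from h import *
import pickle
fs={n:cams.grab_frame(n) for n in("scene","top")}
pickle.dump(fs,open('f0.pkl','wb'))
f=fs["top"]
crop(f,160,140,300,290,4,'pics/t1.png')
crop(f,330,130,490,310,3,'pics/t2.png')
E
```

```text
(no output)
```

View pics/t1.png

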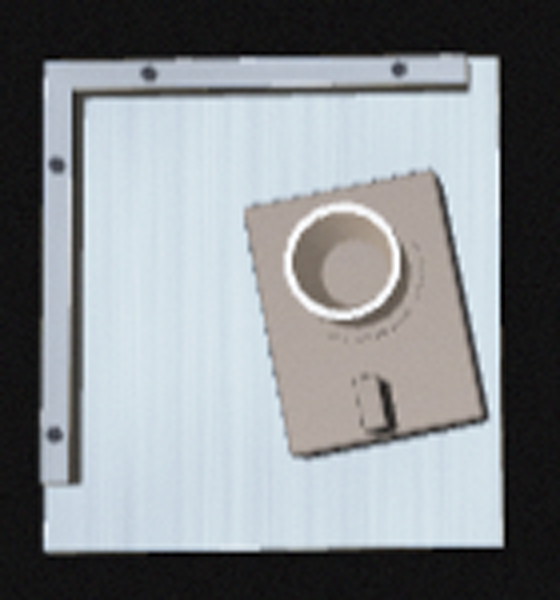

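View pics/t2.png

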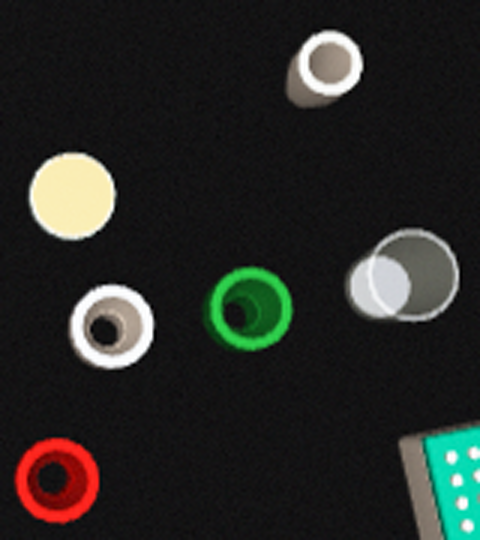

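Run:
```python
from h import *
import pickle
fs=pickle.load(open('f0.pkl','rb'));f=fs["top"]
def g(x0,y0,s):
    return lambda u,v:((u+.5)/s-.5+x0,(v+.5)/s-.5+y0)
A=g(160,140,4);B=g(330,130,3)
def P(n,uv,z): print(n,np.round(uv,1),np.round(atz(f,uv,z)*1000,1))
for n,u,v,z in [("plTR",497,57,.006),("plBR",503,547,.006),("plBL",45,552,.006),
 ("stInner",74,90,.028),("st1end",467,88,.028),("st2end",69,483,.028),("stOuter",43,60,.028),
 ("bTL",247,208,.046),("bTR",433,170,.046),("bBR",486,416,.046),("bBL",297,455,.046),("cup",344,262,.086)]:
    P(n,A(u,v),z)
for n,u,v,z in [("mid",112,327,.074),("small",330,63,.064),("dish",72,196,.015),("beaker",414,275,.075),("green",250,309,.074),("red",58,480,.074)]:
    P(n,B(u,v),z)
s=fs["scene"]
crop(s,290,240,470,400,4,'pics/s1.png')
crop(s,160,170,350,300,4,'pics/s2.png')
```

```text
plTR [283.9 153.9] [673.4  52.2   6. ]
plBR [285.4 276.4] [413.4  55.6   6. ]
plBL [170.9 277.6] [417.8 295.    6. ]
stInner [178.1 162.1] [656.9 271.2  28. ]
st1end [276.4 161.6] [651.6  66.8  28. ]
st2end [176.9 260.4] [452.7 275.4  28. ]
stOuter [170.4 154.6] [673.3 287.3  28. ]
bTL [221.4 191.6] [588.8 178.4  46. ]
bTR [267.9 182.1] [605.3  83.6  46. ]
bBR [281.1 243.6] [479.4  59.7  46. ]
bBL [233.9 253.4] [462.7 155.1  46. ]
cup [245.6 205.1] [553.4 123.5  86. ]
mid [367.  238.7] [ 482.2 -109.9   74. ]
small [439.7 150.7] [ 654.6 -262.6   64. ]
dish [353.7 195. ] [578.9 -92.2  15. ]
beaker [467.7 221.3] [ 510.1 -306.9   75. ]
green [413.  232.7] [ 491.2 -199.9   74. ]
red [349.  289.7] [384.5 -71.4  74. ]
```

View pics/s1.png

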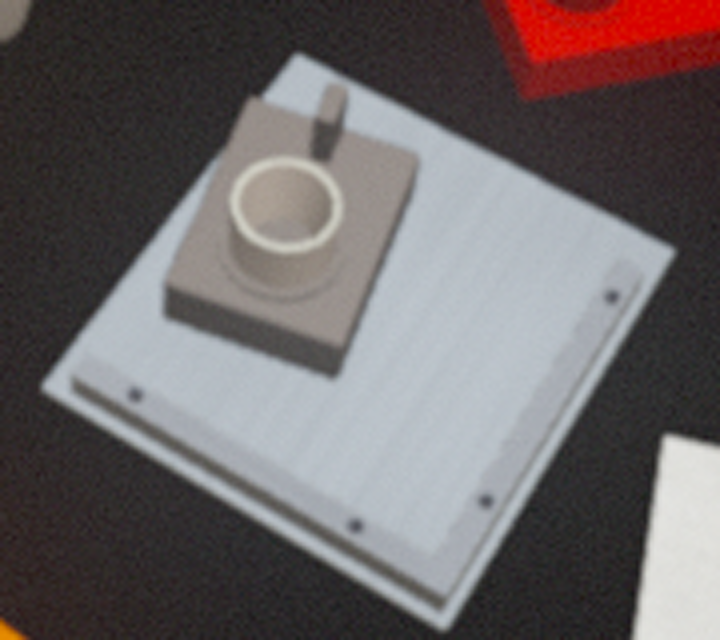

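View pics/s2.png

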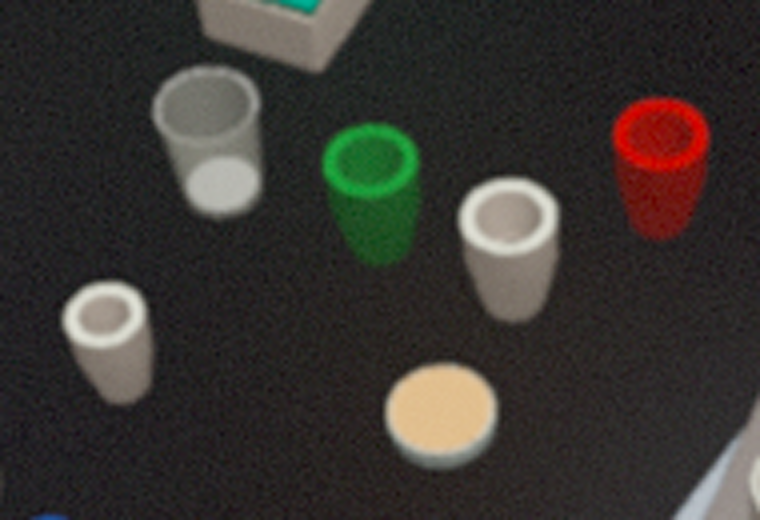

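Run:
```python
from h import *
import pickle
fs=pickle.load(open('f0.pkl','rb'));f=fs["top"];s=fs["scene"]
print('box base',atz(s,(575,465),0), atz(s,(541,350),.2),atz(s,(541,350),.3))
for z in(.0,.1,.15,.2,.25,.3): print(z,atz(f,(76,266),z)[:2],atz(f,(10,182),z)[:2],atz(f,(15,258),z)[:2],atz(s,(541,350),z)[:2],atz(s,(570,308),z)[:2])
def tri(a,b):
    da,db=ray(f,a),ray(s,b);ea,eb=np.array(f["eye"]),np.array(s["eye"])
    t=np.linalg.lstsq(np.c_[da,-db],eb-ea,rcond=None)[0]
    p,q=ea+t[0]*da,eb+t[1]*db
    return np.round((p+q)/2*1000,1),np.round((p-q)*1000,1)
def S1(u,v):return((u+.5)/4-.5+290,(v+.5)/4-.5+240)
def S2(u,v):return((u+.5)/4-.5+160,(v+.5)/4-.5+170)
P=lambda n,uv,z:print(n,np.round(atz(s,uv,z)*1000,1))
P("plTR",S1(42,388),.006);P("plBR",S1(297,52),.006);P("plBL",S1(676,250),.006);P("plTL",S1(445,630),.006)
P("cup",S1(287,205),.086);P("st1top",S1(71,384),.028)
P("bTR",S1(167,286),.046);P("bTL",S1(337,348),.046);P("bBL",S1(417,157),.046);P("bBR",S1(252,97),.046)
P("mid",S2(509,217),.074);P("small",S2(105,314),.064);P("dish",S2(441,408),.015);P("beaker",S2(207,105),.075);P("green",S2(371,160),.074)
print(proj(s,[[.6569,.2712,.028],[.6569,.2712,.006],[.4848,.1103,.086]]))
crop(s,480,290,640,480,4,'pics/s3.png')
```

```text
box base [0.61796606 0.62070311 0.        ] [0.55845512 0.47024274 0.2       ] [0.62429644 0.46147564 0.3       ]
0.0 [0.44816553 0.49741972] [0.63214061 0.64077474] [0.46891088 0.6270414 ] [0.42677249 0.48777693] [0.29465315 0.50618775]
0.1 [0.44505478 0.44438624] [0.60979485 0.57275318] [0.46363115 0.56045568] [0.49261381 0.47900984] [0.37271129 0.49571824]
0.15 [0.4434994  0.41786951] [0.59862197 0.53874239] [0.46099129 0.52716282] [0.52553447 0.47462629] [0.41174036 0.49048349]
0.2 [0.44194403 0.39135277] [0.58744909 0.50473161] [0.45835143 0.49386997] [0.55845512 0.47024274] [0.45076943 0.48524873]
0.25 [0.44038865 0.36483603] [0.57627621 0.47072082] [0.45571157 0.46057711] [0.59137578 0.46585919] [0.4897985  0.48001398]
0.3 [0.43883328 0.33831929] [0.56510333 0.43671004] [0.45307171 0.42728425] [0.62429644 0.46147564] [0.52882757 0.47477922]
plTR [674.1  52.1   6. ]
plBR [412.6  54.8   6. ]
plBL [416.7 295.9   6. ]
plTL [677.6 291.4   6. ]
cup [553.7 124.3  86. ]
st1top [673.6  70.2  28. ]
bTR [607.   86.2  46. ]
bTL [591.  178.4  46. ]
bBL [465.5 157.2  46. ]
bBR [479.7  62.   46. ]
mid [ 482.8 -110.1   74. ]
small [ 653.8 -262.7   64. ]
dish [578.9 -93.1  15. ]
beaker [ 509.7 -305.9   75. ]
green [ 491.  -200.7   74. ]
[[397.97452939 378.82145013]
 [396.72227989 383.46330294]
 [372.00640776 264.71723701]]
```

send_rows:
  linear:
    - [13,-44,0]
    - [14,-44,0]
    - [14,-44,0]
    - [14,-44,0]
    - [14,-44,0]
  yaw: [1.8,1.8,1.8,1.8,1.8]
  fingers: 1
  grip_force: 40

```text
t: 0.75
ee_pos: [0.243, 0.3784, 0.2313]
eef_rot: [-180.0, -0.0, -7.0]
ft_force: [1.5, 1.1, 1.1]
grip_width: 0.0855
```

send_rows:
  linear:
    - [14,-44,0]
    - [14,-44,0]
    - [14,-42,0]
    - [28,-20,-14]
    - [28,-20,-14]
  yaw: [1.8,1.8,1.8,1.7,1.7]

```text
t: 1.25
ee_pos: [0.3415, 0.2092, 0.204]
eef_rot: [-179.8, -0.1, 1.8]
ft_force: [0.7, 0.9, 0.2]
grip_width: 0.0852
```

send_rows:
  linear:
    - [29,-20,-15]
    - [29,-20,-15]
    - [29,-20,-15]
    - [29,-20,-13]
    - [28,-19,-14]
  yaw: [1.7,1.7,1.7,1.7,1.8]

```text
t: 1.75
ee_pos: [0.4861, 0.1102, 0.1308]
eef_rot: [-180.0, -0.0, 10.3]
ft_force: [1.3, 1.3, 1.0]
grip_width: 0.0855
```

Run:
```python
from h import *
st=manip.read_state();print(st['t'],st['ee_pos'],st['eef_rot'],st['ft_force'])
for n in("wrist","scene"):
    f=cams.grab_frame(n);cv2.imwrite(f"pics/{n}1.png",f["image"][:,:,::-1])
f=cams.grab_frame("wrist")
print(proj(f,[[.4851,.1114,.086],[.5535,.1239,.086]]))
```

```text
1.75 [0.4860588  0.11024708 0.13081251] [-1.79998858e+02 -2.06223882e-02  1.03126927e+01] [1.32775521 1.30974321 0.99686835]
[[319.6973022  265.86420719]
 [318.68073844 140.44778294]]
```

View pics/wrist1.png

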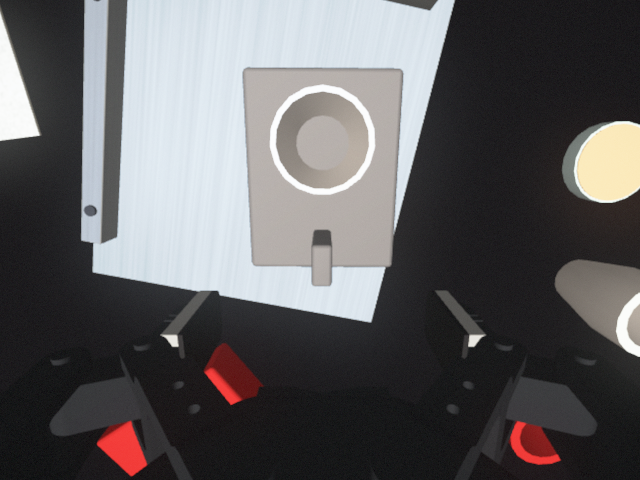

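send_rows:
  linear:
    - [-1,0,-25]
    - [0,0,-30]
    - [0,0,-20]
    - [0,0,0]
  yaw: [0,0,0,0]

```text
t: 2.3
ee_pos: [0.4815, 0.1109, 0.0545]
eef_rot: [179.9, 0.3, 10.3]
ft_force: [-0.3, 0.3, 0.6]
grip_width: 0.0856
```

send_rows:
  linear:
    - [0,0,0]
    - [0,0,0]
    - [0,0,0]
    - [0,0,0]
    - [0,0,0]
  yaw: [0,0,0,0,0]
  fingers: 0
  grip_force: 40

```text
t: 2.8
ee_pos: [0.484, 0.1113, 0.057]
eef_rot: [-180.0, -0.1, 10.3]
ft_force: [1.5, -11.0, 10.3]
grip_width: 0.0121
```

send_rows:
  linear:
    - [0,0,0]
    - [0,0,0]
    - [0,0,0]
  yaw: [0,0,0]

```text
t: 3.1
ee_pos: [0.4841, 0.1113, 0.057]
eef_rot: [-180.0, -0.0, 10.2]
ft_force: [-1.0, -1.4, 5.9]
grip_width: 0.011
```

send_rows:
  linear:
    - [3,6,1]
    - [5,11,0]
    - [6,12,0]
    - [6,12,0]
    - [6,12,0]
  yaw: [-1.0,-1.2,-1.2,-1.2,-1.2]

```text
t: 3.6
ee_pos: [0.5076, 0.1622, 0.0571]
eef_rot: [179.8, 0.3, 4.3]
ft_force: [-3.6, -7.1, 7.3]
grip_width: 0.0111
```

send_rows:
  linear:
    - [6,12,0]
    - [6,12,0]
    - [6,12,0]
    - [5,10,0]
    - [3,8,0]
  yaw: [-1.2,-1.2,-1.2,-1.0,-0.8]

```text
t: 4.1
ee_pos: [0.5341, 0.2162, 0.0572]
eef_rot: [179.7, 0.3, -1.1]
ft_force: [-4.4, -8.4, 7.1]
grip_width: 0.0115
```

Run:
```python
from h import *
st=manip.read_state();print(st['t'],st['ee_pos'],st['eef_rot'],st['ft_force'],st['grip_width'])
f=cams.grab_frame("wrist");cv2.imwrite("pics/wrist2.png",f["image"][:,:,::-1])
f=cams.grab_frame("top");crop(f,160,140,300,290,4,'pics/t3.png')
```

```text
4.1 [0.53412687 0.21619431 0.05715392] [179.734508     0.28231629  -1.07200339] [-4.42752825 -8.40505074  7.08906104] 0.011536337506829785
```

View pics/wrist2.png

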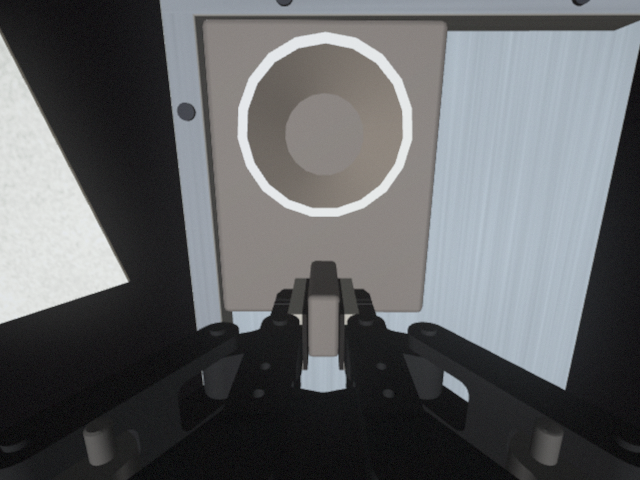

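View pics/t3.png

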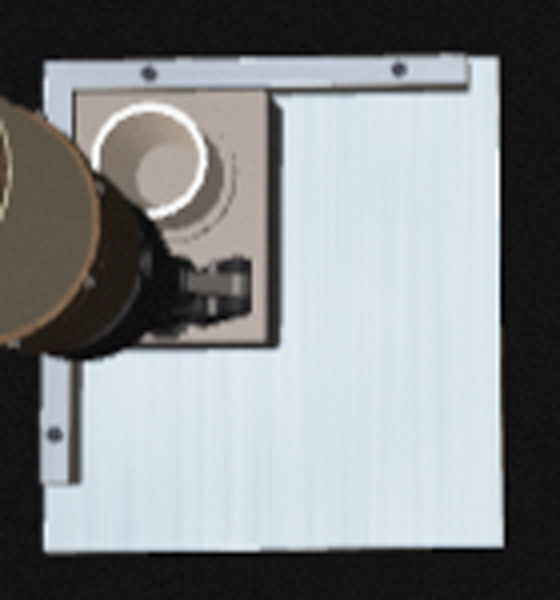

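send_rows:
  linear:
    - [0,0,0]
    - [1,0,0]
    - [1,0,0]
    - [1,0,0]
    - [1,0,0]
  yaw: [0,0,0,0,0]

```text
t: 4.7
ee_pos: [0.5377, 0.2177, 0.057]
eef_rot: [179.9, 0.2, -0.9]
ft_force: [-6.8, -0.6, 4.5]
grip_width: 0.0111
```

send_rows:
  linear:
    - [0.5,0,0]
    - [0.5,0,0]
    - [0.5,0,0]
    - [0.5,0,0]
  yaw: [0,0,0,0]

```text
t: 5.1
ee_pos: [0.5396, 0.2178, 0.057]
eef_rot: [179.9, 0.2, -0.9]
ft_force: [-6.4, 0.4, 5.1]
grip_width: 0.0111
```

send_rows:
  linear:
    - [0.5,0,0]
    - [0.5,0,0]
    - [0.5,0,0]
    - [0.5,0,0]
  yaw: [0,0,0,0]

```text
t: 5.5
ee_pos: [0.5407, 0.2177, 0.057]
eef_rot: [179.9, 0.3, -0.9]
ft_force: [-10.8, -0.3, 8.2]
grip_width: 0.0111
```

send_rows:
  linear:
    - [0.5,0,0]
    - [0.5,0,0]
    - [0,0,0]
  yaw: [0,0,0]

```text
t: 5.8
ee_pos: [0.5407, 0.2175, 0.057]
eef_rot: [179.9, 0.4, -0.9]
ft_force: [-14.2, 1.1, 9.3]
grip_width: 0.0111
```

send_rows:
  linear:
    - [0,1,0]
    - [0,1,0]
    - [0,1,0]
    - [0,1,0]
    - [0,0,0]
  yaw: [0,0,0,0,0]

```text
t: 6.3
ee_pos: [0.5404, 0.2184, 0.0571]
eef_rot: [179.6, 0.6, -1.0]
ft_force: [-11.7, -8.5, 11.5]
grip_width: 0.0112
```

send_rows:
  linear:
    - [0,0.5,0]
    - [0,0.5,0]
    - [0,0.5,0]
    - [0,0.5,0]
  yaw: [0,0,0,0]

```text
t: 6.7
ee_pos: [0.5402, 0.2191, 0.0572]
eef_rot: [179.5, 0.6, -1.1]
ft_force: [-11.0, -12.2, 12.6]
grip_width: 0.0114
```

Run:
```python
from h import *
f=cams.grab_frame("wrist");crop(f,150,0,470,330,2.4,'pics/w3.png')
f=cams.grab_frame("top");crop(f,160,140,240,240,6,'pics/t4.png')
```

```text
(no output)
```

View pics/w3.png

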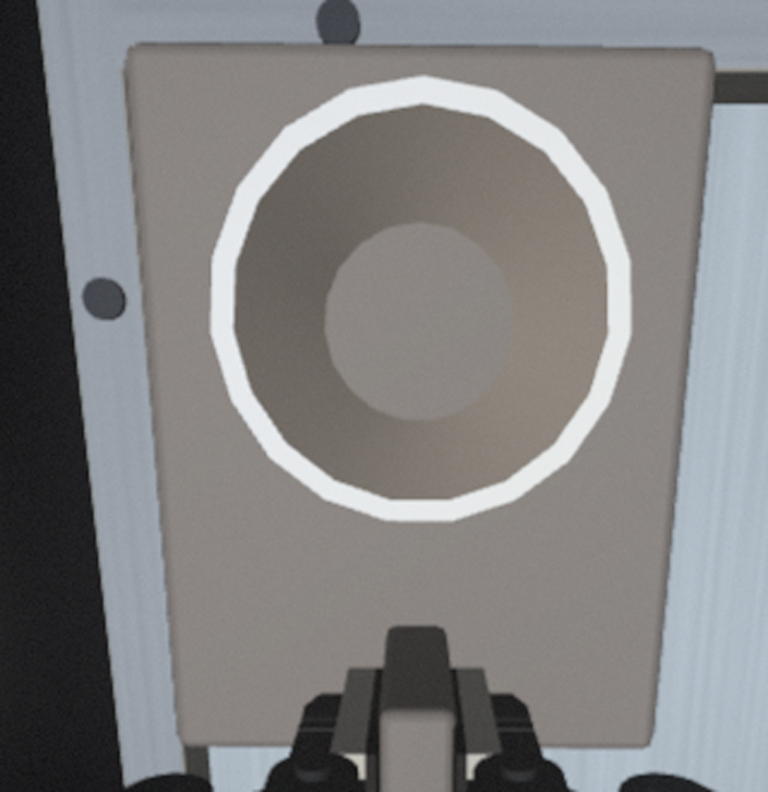

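View pics/t4.png

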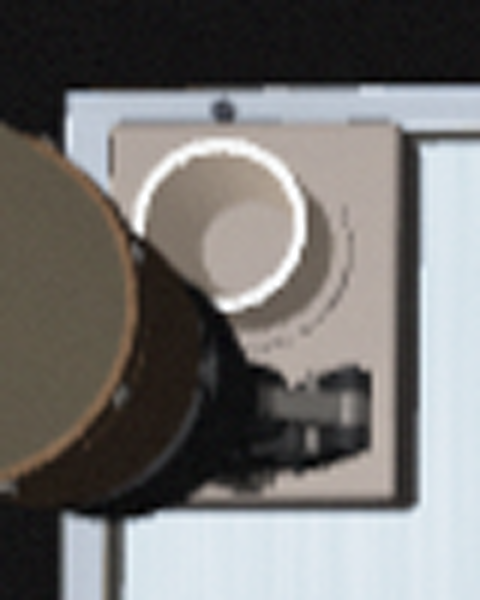

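Run:
```python
from h import *
f=cams.grab_frame("wrist")
g=lambda u,v:((u+.5)/2.4-.5+150,(v+.5)/2.4-.5)
for n,u,v,z in [("blkBL",178,744,.046),("blkBR",652,746,.046),("blkTL",126,44,.046),("blkTR",713,50,.046),("s2top",186,748,.028),("s2base",209,748,.006),("s1top",740,70,.028),("s1base",740,102,.006),("cup",421,299,.086)]:
    print(n,np.round(atz(f,g(u,v),z)*1000,1))
print(manip.read_state()['ft_force'],manip.read_state()['ee_pos'])
```

```text
blkBL [528.6 268.8  46. ]
blkBR [525.9 170.7  46. ]
blkTL [655.3 265.1  46. ]
blkTR [652.9 168.2  46. ]
s2top [518.4 272.8  28. ]
s2base [507.  273.7   6. ]
s1top [655.1 156.8  28. ]
s1base [655.4 148.2   6. ]
cup [612.5 217.9  86. ]
[-11.26426873 -11.89217756  12.50643065] [0.54014342 0.21916684 0.05724745]
```

send_rows:
  linear:
    - [-1.5,0,1.5]
    - [0,0,0]
    - [0,0.5,0]
    - [0,0.5,0]
    - [0,0.5,0]
  yaw: [0,0,0,0,0]

```text
t: 7.35
ee_pos: [0.5405, 0.2229, 0.0575]
eef_rot: [179.7, 0.4, -1.0]
ft_force: [-4.7, -8.8, 2.6]
grip_width: 0.011
```

send_rows:
  linear:
    - [0,0.5,0]
    - [0,0.5,0]
    - [0,0.5,0]
    - [0,0,0]
  yaw: [0,0,0,0]

```text
t: 7.75
ee_pos: [0.5405, 0.2231, 0.0577]
eef_rot: [179.6, 0.4, -1.0]
ft_force: [-3.9, -10.9, 3.8]
grip_width: 0.0114
```

send_rows:
  linear:
    - [0,1,0]
    - [0,1,0]
    - [0,1,0]
    - [0,0,0]
    - [0,0,0]
  yaw: [0,0,0,0,0]

```text
t: 8.25
ee_pos: [0.5405, 0.2235, 0.058]
eef_rot: [179.3, 0.5, -1.0]
ft_force: [-2.5, -18.4, 5.3]
grip_width: 0.0113
```

send_rows:
  linear:
    - [1,0,0]
    - [1,0,0]
    - [1,0,0]
    - [0,0,0]
  yaw: [0,0,0,0]

```text
t: 8.65
ee_pos: [0.5405, 0.2233, 0.0578]
eef_rot: [179.2, 0.8, -1.1]
ft_force: [-11.5, -16.5, 11.3]
grip_width: 0.0107
```

Run:
```python
from h import *
f=cams.grab_frame("wrist");crop(f,150,0,470,330,2.4,'pics/w4.png')
```

```text
(no output)
```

View pics/w4.png

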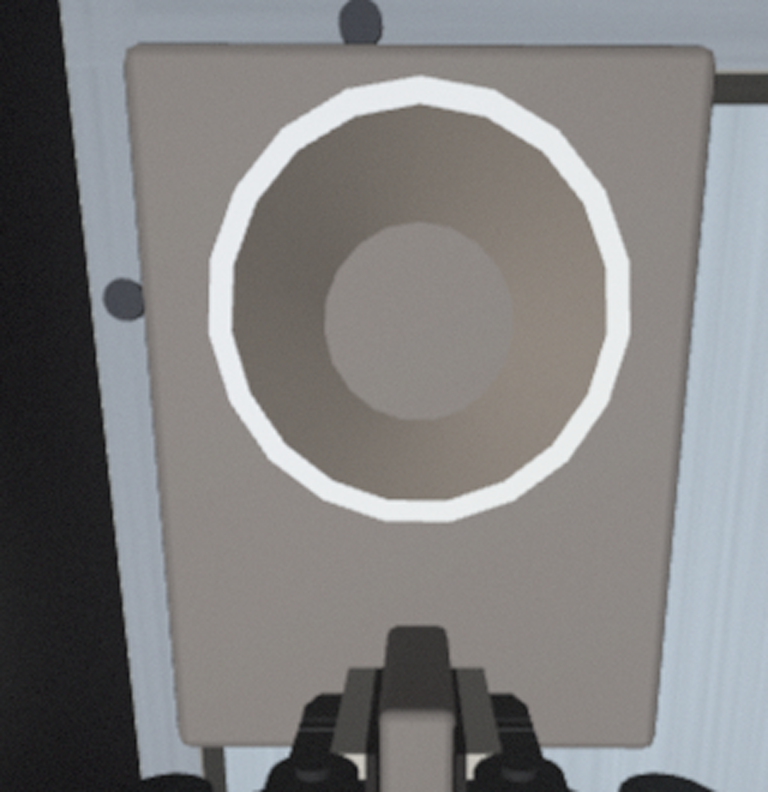

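Run:
```python
from h import *
f=cams.grab_frame("wrist")
g=lambda u,v:((u+.5)/2.4-.5+150,(v+.5)/2.4-.5)
P={}
for n,u,v,z in [("blkBL",180,744,.046),("blkBR",653,746,.046),("blkTL",126,45,.046),("blkTR",713,50,.046),("s2top",204,748,.028),("s2base",225,748,.006),("s1top",716,73,.028),("s1topR",767,75,.028),("s1base",740,103,.006),("o1",62,40,.028),("o2",140,780,.028)]:
    print(n,np.round(atz(f,g(u,v),z)*1000,1))
```

```text
blkBL [528.6 272.6  46. ]
blkBR [525.7 174.3  46. ]
blkTL [655.4 269.2  46. ]
blkTR [653.4 172.2  46. ]
s2top [518.2 272.8  28. ]
s2base [506.7 273.6   6. ]
s1top [655.  165.2  28. ]
s1topR [654.6 155.6  28. ]
s1base [655.5 152.    6. ]
o1 [662.1 286.1  28. ]
o2 [510.3 288.5  28. ]
```

send_rows:
  linear:
    - [0,0,0]
    - [0,0,0]
    - [0,0,0]
    - [0,0,0]
  yaw: [0,0,0,0]
  fingers: 0.6

```text
t: 9.15
ee_pos: [0.5471, 0.2314, 0.059]
eef_rot: [-179.9, -0.1, -0.9]
ft_force: [-1.0, -0.5, -0.6]
grip_width: 0.0514
```

send_rows:
  linear:
    - [0,0,30]
    - [0,0,40]
    - [0,0,0]
  yaw: [0,0,0]

```text
t: 9.45
ee_pos: [0.5501, 0.2331, 0.1349]
eef_rot: [-179.6, -0.7, -0.8]
ft_force: [0.9, -0.0, -0.6]
grip_width: 0.0514
```

send_rows:
  linear:
    - [18,-31,0]
    - [18,-31,0]
    - [17,-31,0]
    - [0,0,-40]
    - [0,0,-40]
  yaw: [0,0,0,0,0]
  fingers: 0

```text
t: 9.95
ee_pos: [0.6013, 0.1372, 0.0491]
eef_rot: [-179.8, -0.3, -1.0]
ft_force: [-0.1, -0.4, 0.2]
grip_width: -0.0001
```

send_rows:
  linear:
    - [0,0,-20]
    - [0,0,0]
    - [0,5,0]
    - [0,5,0]
  yaw: [0,0,0,0]

```text
t: 10.35
ee_pos: [0.6008, 0.1486, 0.0306]
eef_rot: [-179.9, -0.2, -0.9]
ft_force: [-0.5, 0.7, 1.1]
grip_width: -0.0001
```

Run:
```python
from h import *
f=cams.grab_frame("wrist");cv2.imwrite("pics/w5.png",f["image"][:,:,::-1])
f=cams.grab_frame("top");crop(f,160,140,300,290,4,'pics/t5.png')
```

```text
(no output)
```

View pics/w5.png

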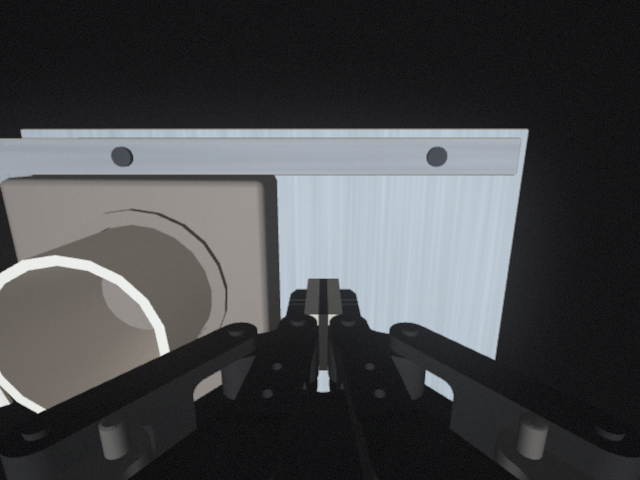

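View pics/t5.png

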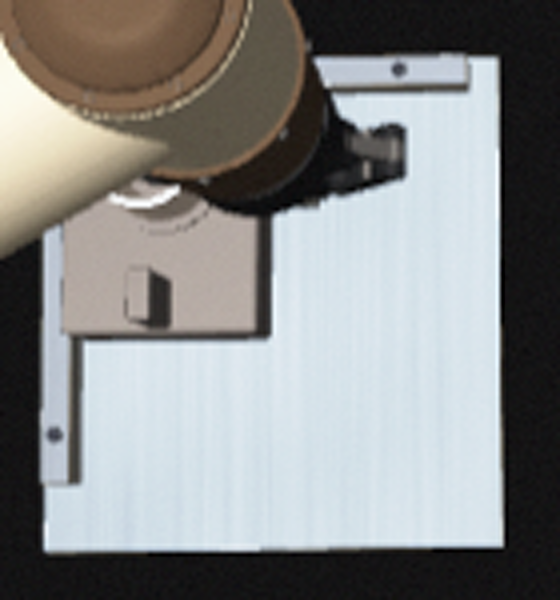

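send_rows:
  linear:
    - [0,-10,0]
    - [0,0,0]
    - [0,0,0]
    - [0,0,0]
    - [0,0,0]
  yaw: [-8.5,-8.5,-8.5,-8.5,-8.5]

```text
t: 10.95
ee_pos: [0.5999, 0.1379, 0.0302]
eef_rot: [-179.9, -0.1, -43.8]
ft_force: [0.1, 0.2, -0.5]
grip_width: 0.0002
```

send_rows:
  linear:
    - [0,0,0]
    - [0,0,0]
    - [0,0,0]
    - [0,0,0]
    - [0,4,0]
  yaw: [-8.5,-8.5,-8.5,-8.5,-8.5]

```text
t: 11.45
ee_pos: [0.5998, 0.1416, 0.0302]
eef_rot: [-179.9, 0.1, -86.3]
ft_force: [0.4, 0.3, -0.3]
grip_width: -0.0
```

send_rows:
  linear:
    - [5,4,0]
    - [0,4,0]
    - [0,2,0]
    - [0,2,0]
    - [0,0,0]
  yaw: [-5,0,0,0,0]

```text
t: 11.95
ee_pos: [0.6042, 0.1536, 0.029]
eef_rot: [-180.0, 0.0, -90.9]
ft_force: [-0.4, 0.8, 0.3]
grip_width: 0.0
```

Run:
```python
from h import *
f=cams.grab_frame("wrist");cv2.imwrite("pics/w6.png",f["image"][:,:,::-1])
```

```text
(no output)
```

View pics/w6.png

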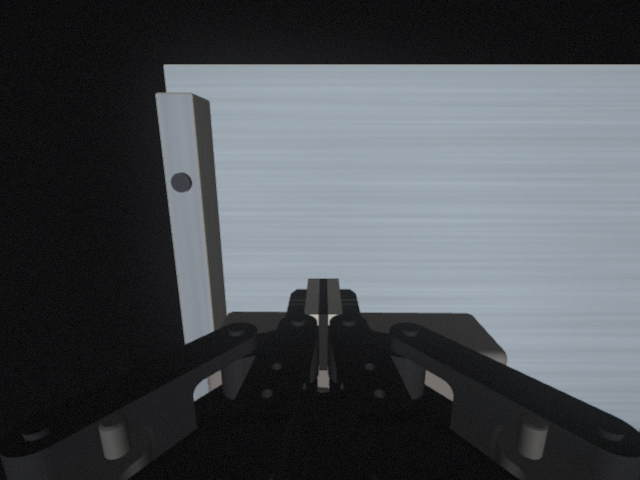

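send_rows:
  linear:
    - [0,2,0]
    - [0,2,0]
    - [0,2,0]
    - [0,2,0]
    - [0,0,0]
  yaw: [0,0,0,0,0]

```text
t: 12.5
ee_pos: [0.6046, 0.1606, 0.0288]
eef_rot: [-180.0, -0.1, -90.9]
ft_force: [2.1, -3.7, -1.3]
grip_width: 0.0003
```

send_rows:
  linear:
    - [0,0.7,0]
    - [0,0.7,0]
    - [0,0.7,0]
    - [0,0,0]
  yaw: [0,0,0,0]

```text
t: 12.9
ee_pos: [0.6047, 0.1607, 0.0288]
eef_rot: [180.0, -0.2, -91.0]
ft_force: [4.4, -10.0, -0.9]
grip_width: -0.0001
```

send_rows:
  linear:
    - [0,0.7,0]
    - [0,0.7,0]
    - [0,0,0]
  yaw: [0,0,0]

```text
t: 13.2
ee_pos: [0.6047, 0.1608, 0.0288]
eef_rot: [179.9, -0.3, -91.0]
ft_force: [4.8, -14.1, 0.6]
grip_width: -0.0002
```

send_rows:
  linear:
    - [0,-16,0]
    - [-40,0,0]
    - [-45,0,0]
    - [-40,10,0]
    - [0,30,0]
  yaw: [0,0,0,0,0]

```text
t: 13.7
ee_pos: [0.4718, 0.1845, 0.0278]
eef_rot: [179.5, -0.3, -91.1]
ft_force: [1.4, -0.2, -0.5]
grip_width: 0.0
```

send_rows:
  linear:
    - [0,4,0]
    - [8,0,0]
    - [8,0,0]
    - [4,0,0]
    - [2,0,0]
  yaw: [0,0,0,0,0]

```text
t: 14.2
ee_pos: [0.5022, 0.1921, 0.0285]
eef_rot: [180.0, -0.0, -91.1]
ft_force: [0.0, -0.0, -0.3]
grip_width: -0.0001
```

send_rows:
  linear:
    - [2,0,0]
    - [2,0,0]
    - [1,0,0]
    - [0,0,0]
  yaw: [0,0,0,0]

```text
t: 14.6
ee_pos: [0.5063, 0.1928, 0.0288]
eef_rot: [180.0, 0.0, -91.0]
ft_force: [-0.5, 0.6, -0.2]
grip_width: -0.0003
```

send_rows:
  linear:
    - [2,0,0]
    - [2,0,0]
    - [1,0,0]
    - [0,0,0]
  yaw: [0,0,0,0]

```text
t: 15.0
ee_pos: [0.5114, 0.1929, 0.0288]
eef_rot: [-180.0, 0.0, -90.9]
ft_force: [-0.2, 0.1, 1.4]
grip_width: 0.0001
```

send_rows:
  linear:
    - [1,0,0]
    - [1,0,0]
    - [0,0,0]
  yaw: [0,0,0]

```text
t: 15.3
ee_pos: [0.5126, 0.1928, 0.0288]
eef_rot: [179.9, -0.0, -91.0]
ft_force: [-3.0, 0.9, 1.6]
grip_width: -0.0
```

send_rows:
  linear:
    - [1,0,0]
    - [1,0,0]
    - [0,0,0]
  yaw: [0,0,0]

```text
t: 15.6
ee_pos: [0.5128, 0.1925, 0.0287]
eef_rot: [179.7, -0.1, -91.0]
ft_force: [-9.0, 3.7, 5.3]
grip_width: -0.0004
```

send_rows:
  linear:
    - [1,0,0]
    - [1,0,0]
    - [0,0,0]
    - [-20,0,0]
    - [-10,-10,30]
  yaw: [0,0,0,0,0]

```text
t: 16.1
ee_pos: [0.4844, 0.1819, 0.0559]
eef_rot: [179.6, -0.3, -90.9]
ft_force: [0.2, -0.2, 0.6]
grip_width: 0.0004
```

send_rows:
  linear:
    - [0,-30,35]
    - [0,-43,20]
    - [0,-44,10]
    - [0,-44,0]
    - [0,-44,0]
  yaw: [8.5,8.5,8.5,8.5,8.5]
  fingers: 1

```text
t: 16.6
ee_pos: [0.4881, -0.0149, 0.124]
eef_rot: [-179.9, -0.1, -49.8]
ft_force: [0.3, -0.2, 0.4]
grip_width: 0.0723
```

send_rows:
  linear:
    - [0,-44,0]
    - [0,-44,0]
    - [0,0,0]
  yaw: [8.5,0,0]

```text
t: 16.9
ee_pos: [0.4876, -0.1017, 0.1231]
eef_rot: [180.0, -0.0, -42.7]
ft_force: [0.0, -0.0, -0.9]
grip_width: 0.0858
```

Run:
```python
from h import *
st=manip.read_state();print(st['t'],st['ee_pos'],st['eef_rot'],st['ft_force'])
f=cams.grab_frame("wrist");cv2.imwrite("pics/w7.png",f["image"][:,:,::-1])
print(proj(f,[[.4825,-.110,.074]]))
f=cams.grab_frame("top");crop(f,160,140,300,290,4,'pics/t7.png')
f=cams.grab_frame("scene");crop(f,290,240,470,400,4,'pics/s7.png')
```

```text
16.9 [ 0.48761576 -0.10166358  0.12307211] [ 1.79999663e+02 -4.88416399e-02 -4.27156123e+01] [ 0.0385687  -0.03424677 -0.88853497]
[[338.69185004 258.22696507]]
```

View pics/w7.png

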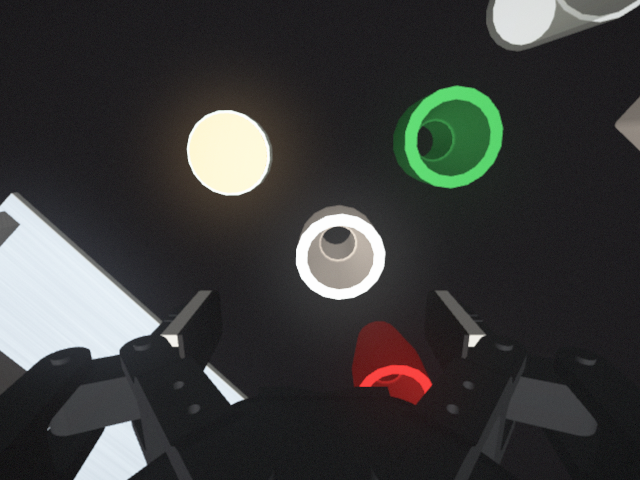

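View pics/t7.png

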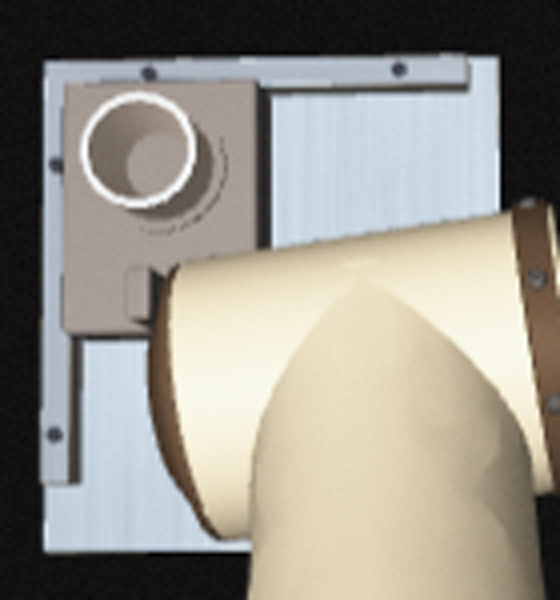

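View pics/s7.png

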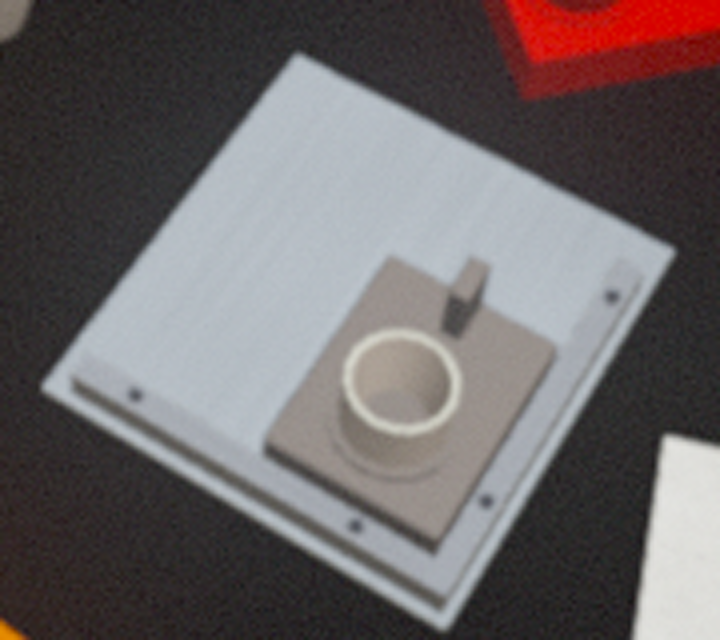

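Run:
```python
from h import *
w=cams.grab_frame("wrist");t=cams.grab_frame("top");s=cams.grab_frame("scene")
# ellipse fits
def ell(img,mask,box,name):
    x0,y0,x1,y1=box; m=np.zeros(img.shape[:2],np.uint8); m[y0:y1,x0:x1]=mask[y0:y1,x0:x1]
    c,_=cv2.findContours(m,cv2.RETR_EXTERNAL,cv2.CHAIN_APPROX_NONE); c=max(c,key=cv2.contourArea)
    e=cv2.fitEllipse(c); print(name,e); return e[0]
g=w["image"].min(2); e=ell(w["image"],(g>215).astype(np.uint8),(280,190,400,310),"mid wrist"); print(atz(w,e,.074)*1000)
g=t["image"].min(2); e=ell(t["image"],(g>215).astype(np.uint8),(175,160,212,196),"cup top"); print(atz(t,e,.086)*1000)
e=((402+.5)/4-.5+290,(382+.5)/4-.5+240); print('cup scene',atz(s,e,.086)*1000)
g=lambda u,v:((u+.5)/4-.5+160,(v+.5)/4-.5+140)
for n,u,v in [("TL",64,83),("TR",257,81),("BL",63,332)]: print(n,np.round(atz(t,g(u,v),.046)*1000,1))
g=lambda u,v:((u+.5)/4-.5+290,(v+.5)/4-.5+240)
for n,u,v in [("TR",265,444),("TL",433,545),("BL",555,350),("BR",391,257)]: print(n,np.round(atz(s,g(u,v),.046)*1000,1))
print(manip.read_state()['ee_pos'],manip.read_state()['t'])
```

```text
mid wrist ((345.1327209472656, 252.59613037109375), (84.49687957763672, 88.58411407470703), 77.7787857055664)
[ 482.96886056 -111.35586471   74.        ]
cup top ((194.07298278808594, 176.96315002441406), (27.304086685180664, 27.961030960083008), 38.8002815246582)
[611.7311987  222.84235971  86.        ]
cup scene [611.41510638 222.41554128  86.        ]
TL [656.1 270.9  46. ]
TR [654.  172.3  46. ]
BL [528.3 272.3  46. ]
TR [657.4 174.9  46. ]
TL [659.9 270.3  46. ]
BL [531.8 272.4  46. ]
BR [528.5 175.6  46. ]
[ 0.48804912 -0.09671929  0.1231499 ] 17.2
```

send_rows:
  linear:
    - [-5,-14,0]
    - [0,0,-27]
    - [0,0,-27]
    - [0,0,-27]
    - [0,0,0]
  yaw: [0,0,0,0,0]

```text
t: 17.7
ee_pos: [0.4799, -0.1117, 0.0392]
eef_rot: [179.7, 0.3, -42.4]
ft_force: [-0.2, 0.6, 0.3]
grip_width: 0.0854
```

send_rows:
  linear:
    - [0,0,0]
    - [0,0,0]
    - [0,0,0]
    - [0,0,0]
    - [0,0,0]
  yaw: [0,0,0,0,0]
  fingers: 0
  grip_force: 25

```text
t: 18.2
ee_pos: [0.484, -0.1116, 0.0437]
eef_rot: [-179.9, -0.1, -42.3]
ft_force: [-0.5, 0.4, 6.8]
grip_width: 0.0525
```

send_rows:
  linear:
    - [0,0,0]
    - [0,0,0]
  yaw: [0,0]

```text
t: 18.4
ee_pos: [0.484, -0.1116, 0.0437]
eef_rot: [-179.9, -0.1, -42.3]
ft_force: [-0.8, -0.6, 6.8]
grip_width: 0.0519
```

Run:
```python
from h import *
st=manip.read_state();print(st['t'],st['ee_pos'],st['eef_rot'],st['ft_force'],st['grip_width'])
f=cams.grab_frame("wrist");cv2.imwrite("pics/w8.png",f["image"][:,:,::-1])
```

```text
18.4 [ 0.48400056 -0.11163751  0.04371418] [-1.79873699e+02 -1.42444394e-01 -4.23349896e+01] [-0.76680025 -0.60282653  6.81029602] 0.051859114407304854
```

View pics/w8.png

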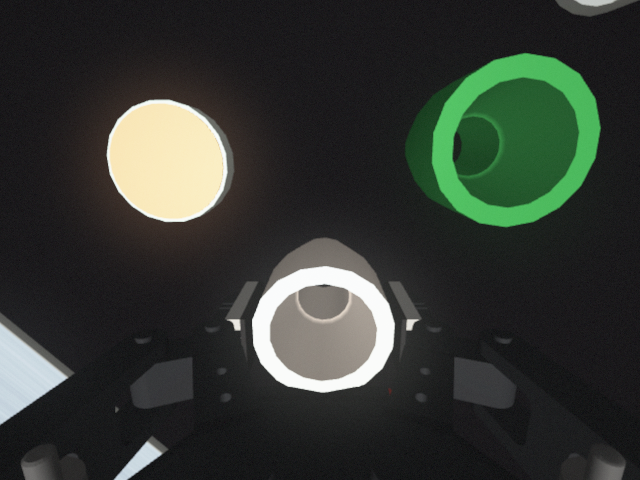

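```bash
cat >> h.py <<'E'
def ell(img,thr,box,inv=False):
    g=img.min(2); m0=(g>thr).astype(np.uint8)
    x0,y0,x1,y1=box; m=np.zeros(img.shape[:2],np.uint8); m[y0:y1,x0:x1]=m0[y0:y1,x0:x1]
    c,_=cv2.findContours(m,cv2.RETR_EXTERNAL,cv2.CHAIN_APPROX_NONE); c=max(c,key=cv2.contourArea)
    return cv2.fitEllipse(c)
E
python3 - <<'E'
from h import *
w=cams.grab_frame("wrist")
e=ell(w["image"],235,(245,260,400,400)); print(e); p=atz(w,e[0],.074)
ee=manip.read_state()['ee_pos']; print(p*1000,(p-ee)*1000)
E
```

```text
((322.8877258300781, 329.5103759765625), (123.64021301269531, 141.32763671875), 90.57677459716797)
[ 483.88516196 -111.83718631   74.        ] [-0.12129527 -0.21511002 30.279529  ]
```

send_rows:
  linear:
    - [0,0,5]
    - [0,0,20]
    - [0,0,40]
    - [0,0,40]
    - [0,0,0]
  yaw: [0,0,0,0,0]

```text
t: 19.0
ee_pos: [0.4865, -0.1117, 0.1529]
eef_rot: [-179.5, -0.5, -42.3]
ft_force: [0.9, 0.2, -1.7]
grip_width: 0.052
```

Run:
```python
from h import *
st=manip.read_state();print(st['t'],st['ee_pos'],st['eef_rot'],st['ft_force'],st['grip_width'])
w=cams.grab_frame("wrist")
e=ell(w["image"],235,(245,260,400,400)); print(e)
cv2.imwrite("pics/w9.png",w["image"][:,:,::-1])
ee=manip.read_state()['ee_pos']; p=atz(w,e[0],ee[2]+.0303);print(p*1000,(p-ee)*1000)
```

```text
19.0 [ 0.48646851 -0.11174939  0.15288958] [-179.52407348   -0.54160191  -42.30375824] [ 0.93955814  0.1884077  -1.6856493 ] 0.05201800180369332
((322.7909240722656, 329.4948425292969), (124.18749237060547, 141.6240234375), 90.93665313720703)
[ 484.9508018  -110.81691315  180.35597573] [ 0.53522112  0.67285258 30.3       ]
```

View pics/w9.png

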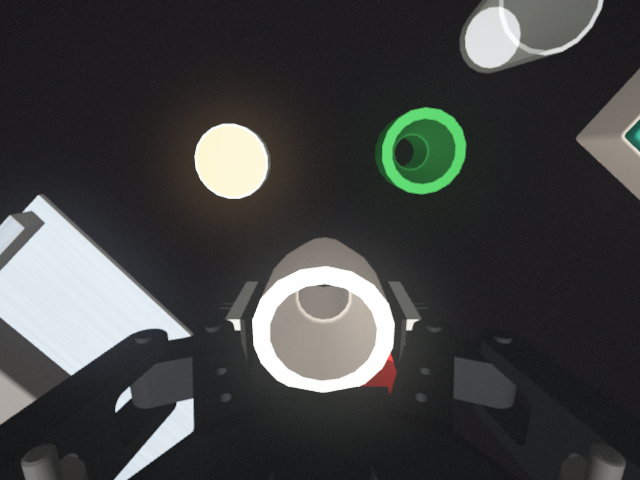

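send_rows:
  linear:
    - [8,20,0]
    - [14,37,0]
    - [15,38,0]
    - [15,38,0]
    - [15,38,0]
  yaw: [0,0,0,0,0]

```text
t: 19.55
ee_pos: [0.549, 0.0605, 0.1456]
eef_rot: [179.9, 0.1, -42.4]
ft_force: [0.5, -0.8, -0.9]
grip_width: 0.0521
```

send_rows:
  linear:
    - [15,38,0]
    - [15,38,0]
    - [14,37,0]
    - [10,30,0]
    - [7,20,0]
  yaw: [0,0,0,0,0]

```text
t: 20.05
ee_pos: [0.6102, 0.2242, 0.1448]
eef_rot: [179.8, 0.1, -42.3]
ft_force: [0.4, -0.4, -0.9]
grip_width: 0.0519
```

send_rows:
  linear:
    - [0,0,0]
    - [0,0,0]
    - [0,0,0]
  yaw: [0,0,0]

```text
t: 20.35
ee_pos: [0.6099, 0.2212, 0.1461]
eef_rot: [179.9, 0.1, -42.4]
ft_force: [-0.8, -0.6, -1.5]
grip_width: 0.0521
```

Run:
```python
from h import *
st=manip.read_state();print(st['t'],st['ee_pos'],st['eef_rot'],st['ft_force'],st['grip_width'])
w=cams.grab_frame("wrist");cv2.imwrite("pics/w10.png",w["image"][:,:,::-1])
t=cams.grab_frame("scene");crop(t,290,220,470,380,4,'pics/s10.png')
```

```text
20.35 [0.60994306 0.22124127 0.14614522] [ 1.79872921e+02  5.09812327e-02 -4.24185349e+01] [-0.83307844 -0.62508243 -1.53166641] 0.052139023234757664
```

View pics/w10.png

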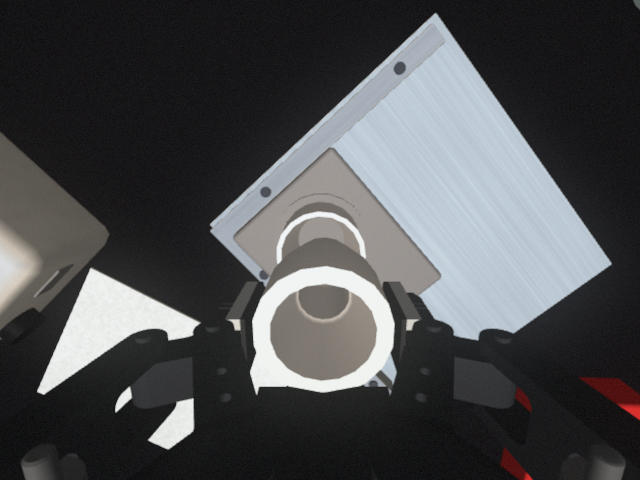

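View pics/s10.png

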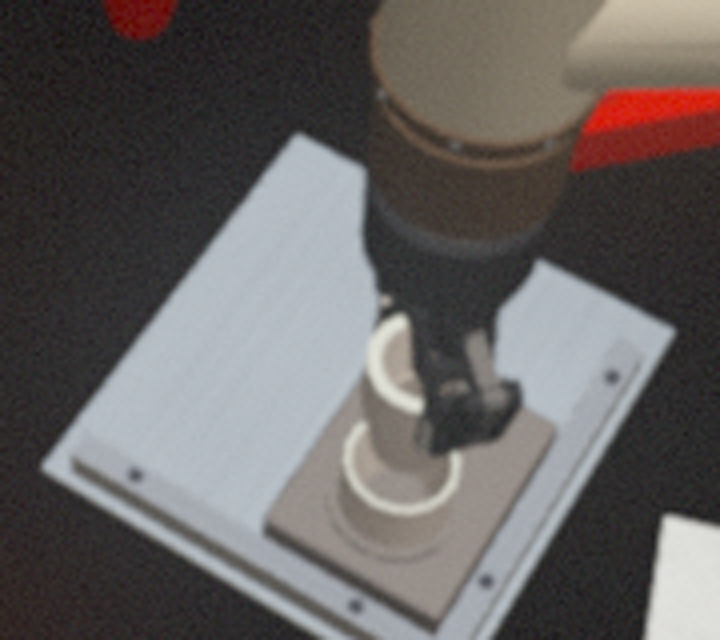

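```bash
cat > cupfit.py <<'E'
from h import *
from scipy.optimize import least_squares
def fit(w,box,z,rad,c0,thr=215):
    g=w["image"].min(2).astype(np.uint8); m=(g>thr).astype(np.uint8)
    x0,y0,x1,y1=box
    pts=[]
    for x in range(x0,x1):
        col=np.nonzero(m[y0:y1,x])[0]
        if len(col): # outer (upper) edge subpixel
            y=y0+col[0]; a,b=float(g[y-1,x]),float(g[y,x]); pts.append((x,y-.5))
    pts=np.array(pts); W=np.array([atz(w,p,z)[:2] for p in pts])
    f=lambda c:np.hypot(*(W-c).T)-rad
    r=least_squares(f,c0,loss='soft_l1',f_scale=.001); return r.x,np.std(f(r.x)),len(pts)
E
python3 - <<'E'
from cupfit import *
w=cams.grab_frame("wrist")
print(fit(w,(276,205,366,250),.086,.028,[.611,.222]))
st=manip.read_state();print(st['ee_pos'])
e=ell(w["image"],235,(245,262,400,400));print(e[0],atz(w,e[0],st['ee_pos'][2]+.0303))
E
```

```text
(array([0.6104889 , 0.22233186]), np.float64(0.00022369281467695721), 88)
[0.61053061 0.22130502 0.14710796]
(320.3699951171875, 331.27911376953125) [0.61056542 0.22208455 0.17740796]
```

send_rows:
  linear:
    - [0.5,0.8,-10]
    - [0,0,-12]
    - [0,0,-10]
    - [0,0,-6]
    - [0,0,0]
  yaw: [0,0,0,0,0]

```text
t: 21.0
ee_pos: [0.6108, 0.2227, 0.1075]
eef_rot: [179.9, 0.0, -42.4]
ft_force: [0.5, 0.8, -0.9]
grip_width: 0.0522
```

send_rows:
  linear:
    - [0,0,0]
    - [0,0,-1.5]
    - [0,0,-1.5]
    - [0,0,0]
  yaw: [0,0,0,0]

```text
t: 21.4
ee_pos: [0.6116, 0.2231, 0.1064]
eef_rot: [-180.0, -0.0, -42.4]
ft_force: [1.8, 0.4, -0.8]
grip_width: 0.0523
```

send_rows:
  linear:
    - [0,0,-1.5]
    - [0,0,-1.5]
    - [0,0,0]
    - [0,0,0]
  yaw: [0,0,0,0]

```text
t: 21.8
ee_pos: [0.6117, 0.2228, 0.1034]
eef_rot: [-180.0, -0.0, -42.4]
ft_force: [1.4, -3.1, 1.0]
grip_width: 0.0522
```

send_rows:
  linear:
    - [0,0,-1]
    - [0,0,-1]
    - [0,0,0]
  yaw: [0,0,0]

```text
t: 22.1
ee_pos: [0.6118, 0.2225, 0.1017]
eef_rot: [-180.0, -0.1, -42.4]
ft_force: [2.4, -5.1, 4.0]
grip_width: 0.0521
```

send_rows:
  linear:
    - [0.6,-1.3,1]
    - [0,0,0]
    - [0,0,0]
  yaw: [0,0,0]

```text
t: 22.4
ee_pos: [0.6117, 0.2221, 0.1017]
eef_rot: [180.0, 0.0, -42.4]
ft_force: [1.3, -1.8, -0.4]
grip_width: 0.0522
```

send_rows:
  linear:
    - [0,0,-1]
    - [0,0,0]
    - [0,0,0]
  yaw: [0,0,0]

```text
t: 22.7
ee_pos: [0.6118, 0.222, 0.1008]
eef_rot: [180.0, 0.0, -42.4]
ft_force: [0.3, -1.6, -0.8]
grip_width: 0.0521
```

send_rows:
  linear:
    - [0,-0.4,-1]
    - [0,0,-0.5]
    - [0,0,0]
    - [0,0,0]
  yaw: [0,0,0,0]

```text
t: 23.1
ee_pos: [0.6118, 0.2216, 0.0993]
eef_rot: [-180.0, 0.0, -42.4]
ft_force: [0.4, 0.4, -0.3]
grip_width: 0.052
```

send_rows:
  linear:
    - [0,0,-1]
    - [0,0,0]
    - [0,0,0]
  yaw: [0,0,0]

```text
t: 23.4
ee_pos: [0.6119, 0.2215, 0.0985]
eef_rot: [-180.0, -0.0, -42.4]
ft_force: [1.1, -0.6, -0.3]
grip_width: 0.0522
```

send_rows:
  linear:
    - [0,0,-0.7]
    - [0,0,0]
    - [0,0,0]
  yaw: [0,0,0]

```text
t: 23.7
ee_pos: [0.612, 0.2214, 0.098]
eef_rot: [-180.0, -0.0, -42.4]
ft_force: [1.7, -0.2, -0.1]
grip_width: 0.0515
```

send_rows:
  linear:
    - [0,0,-0.7]
    - [0,0,0]
    - [0,0,0]
  yaw: [0,0,0]

```text
t: 24.0
ee_pos: [0.6121, 0.2214, 0.0974]
eef_rot: [-180.0, -0.0, -42.4]
ft_force: [2.0, -0.9, 0.2]
grip_width: 0.052
```

send_rows:
  linear:
    - [0.6,-0.2,-0.7]
    - [0,0,0]
    - [0,0,0]
  yaw: [0,0,0]

```text
t: 24.3
ee_pos: [0.6124, 0.2212, 0.0963]
eef_rot: [180.0, 0.0, -42.4]
ft_force: [1.4, -0.9, 0.4]
grip_width: 0.0517
```

send_rows:
  linear:
    - [0,0,-0.7]
    - [0,0,0]
    - [0,0,0]
  yaw: [0,0,0]

```text
t: 24.6
ee_pos: [0.6125, 0.2212, 0.0959]
eef_rot: [180.0, -0.0, -42.4]
ft_force: [-0.9, -1.0, 0.2]
grip_width: 0.0522
```

send_rows:
  linear:
    - [0,0,-0.5]
    - [0,0,0]
    - [0,0,0]
  yaw: [0,0,0]

```text
t: 24.9
ee_pos: [0.6125, 0.2211, 0.0959]
eef_rot: [-180.0, -0.0, -42.4]
ft_force: [-1.2, -1.5, 5.4]
grip_width: 0.0521
```

send_rows:
  linear:
    - [0,0,-0.5]
    - [0,0,0]
    - [0,0,0]
  yaw: [0,0,0]

```text
t: 25.2
ee_pos: [0.6125, 0.2212, 0.0955]
eef_rot: [-180.0, -0.0, -42.4]
ft_force: [-2.1, -2.6, 6.3]
grip_width: 0.0521
```

send_rows:
  linear:
    - [0,0,0.7]
    - [0,0,0]
    - [0,0,0]
  yaw: [0,0,0]

```text
t: 25.5
ee_pos: [0.6125, 0.2212, 0.0955]
eef_rot: [180.0, -0.0, -42.4]
ft_force: [-0.9, -2.5, 3.6]
grip_width: 0.0521
```

send_rows:
  linear:
    - [0,0,0]
    - [0,0,0]
    - [0,0,0]
    - [0,0,0]
  yaw: [0,0,0,0]
  fingers: 0.95

```text
t: 25.9
ee_pos: [0.6123, 0.2214, 0.095]
eef_rot: [180.0, 0.0, -42.4]
ft_force: [-0.4, 0.1, 0.1]
grip_width: 0.0812
```

Run:
```python
from h import *
st=manip.read_state();print(st['t'],st['ee_pos'],st['eef_rot'],st['ft_force'],st['grip_width'])
w=cams.grab_frame("wrist");cv2.imwrite("pics/w11.png",w["image"][:,:,::-1])
e=ell(w["image"],235,(245,250,400,400));print(e)
t=cams.grab_frame("scene");crop(t,290,220,470,380,4,'pics/s11.png')
```

```text
25.9 [0.61234689 0.22138205 0.09504515] [ 1.79976402e+02  1.90963722e-02 -4.23657363e+01] [-0.37887729  0.1069444   0.09153811] 0.08122044893026717
((324.04351806640625, 329.46826171875), (122.7426528930664, 141.1671905517578), 89.76360321044922)
```

View pics/w11.png

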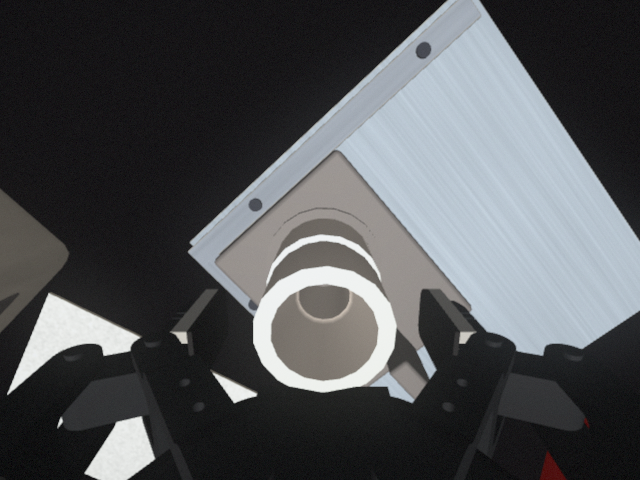

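View pics/s11.png

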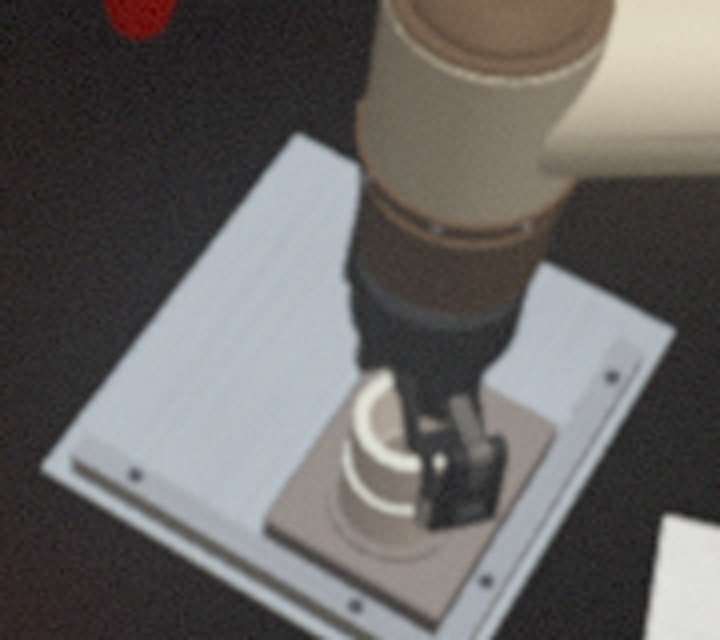

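send_rows:
  linear:
    - [0,0,20]
    - [0,0,45]
    - [3,-25,10]
    - [4,-45,0]
    - [4,-45,0]
  yaw: [0,0,0,0,0]
  fingers: 1

```text
t: 26.5
ee_pos: [0.6237, 0.1059, 0.1713]
eef_rot: [-179.9, -0.0, -42.3]
ft_force: [0.6, 0.4, -0.9]
grip_width: 0.0854
```

send_rows:
  linear:
    - [4,-45,0]
    - [4,-46,0]
    - [4,-46,0]
    - [4,-46,0]
    - [4,-46,0]
  yaw: [0,0,0,0,0]

```text
t: 27.0
ee_pos: [0.6435, -0.1245, 0.1706]
eef_rot: [-180.0, -0.0, -42.4]
ft_force: [1.0, 0.0, 0.0]
grip_width: 0.0854
```

send_rows:
  linear:
    - [4,-46,-5]
    - [3,-46,-20]
    - [4,-46,-25]
    - [0,0,0]
    - [0,0,0]
  yaw: [0,0,0,0,0]

```text
t: 27.5
ee_pos: [0.6536, -0.2595, 0.1204]
eef_rot: [179.9, 0.1, -42.5]
ft_force: [-0.1, 0.7, -0.1]
grip_width: 0.0855
```

Run:
```python
from h import *
st=manip.read_state();print(st['t'],st['ee_pos'],st['eef_rot'],st['ft_force'])
w=cams.grab_frame("wrist");cv2.imwrite("pics/w12.png",w["image"][:,:,::-1])
print(proj(w,[[.6542,-.2627,.064]]))
t=cams.grab_frame("top");cv2.imwrite("pics/t12.png",t["image"][:,:,::-1])
t=cams.grab_frame("scene");crop(t,290,220,470,380,4,'pics/s12.png')
print(manip.read_state()['ee_pos'])
```

```text
27.5 [ 0.65359992 -0.25949642  0.12036095] [ 1.79932893e+02  1.06154762e-01 -4.24936682e+01] [-0.13483763  0.66687336 -0.07053934]
[[325.55423479 253.18866937]]
[ 0.6550874  -0.25728693  0.12300691]
```

View pics/w12.png

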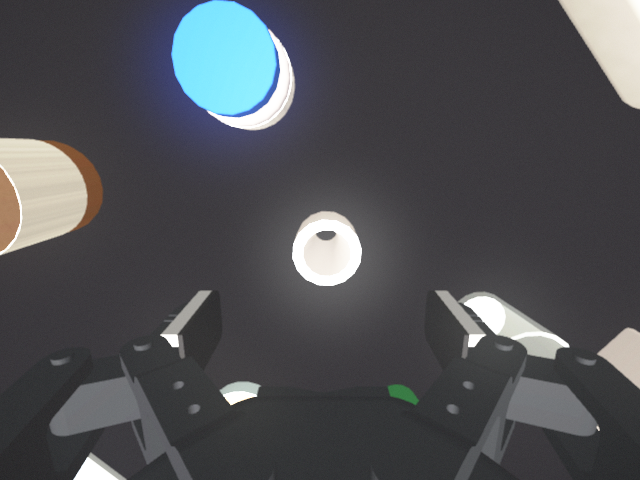

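View pics/t12.png

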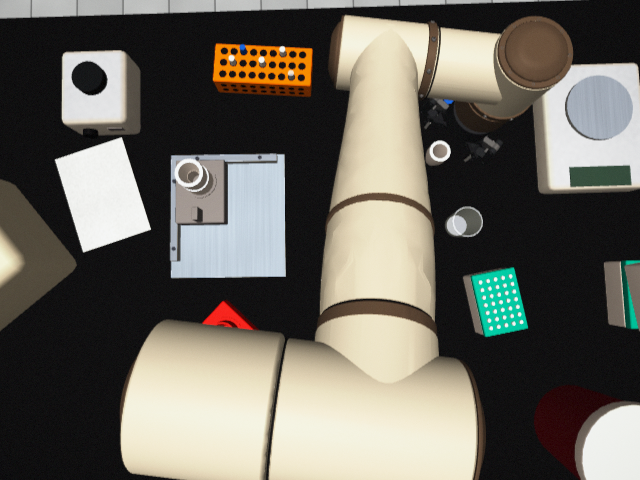

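View pics/s12.png

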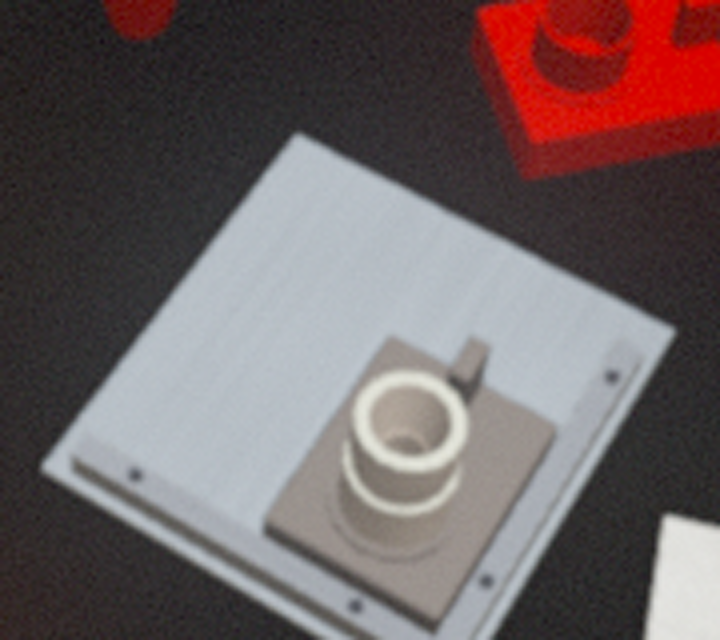

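Run:
```python
from h import *
w=cams.grab_frame("wrist")
e=ell(w["image"],225,(285,215,370,292));print(e,atz(w,e[0],.064)*1000)
ee=manip.read_state()['ee_pos'];print(ee*1000,(atz(w,e[0],.064)-ee)*1000)
t=cams.grab_frame("top");s=cams.grab_frame("scene")
e=ell(t["image"],215,(172,155,212,196));print('mid top',e,atz(t,e[0],.126)*1000)
q=((409+.5)/4-.5+290,(422+.5)/4-.5+220);print('mid scene',atz(s,q,.126)*1000)
g=lambda u,v:((u+.5)/4-.5+290,(v+.5)/4-.5+220)
q=g(402,462);print('cup rim scene',atz(s,q,.086)*1000)
# rim-lowest-point rows of mid mouth and cup
print(proj(s,[[.6115,.2225,.126],[.6115,.2225,.086]]))
```

```text
((330.9918212890625, 250.61233520507812), (65.3118667602539, 67.63024139404297), 85.8783187866211) [ 654.31515297 -263.55843173   64.        ]
[ 655.14741308 -257.04611283  123.18724945] [ -0.83226011  -6.51231889 -59.18724945]
mid top ((188.3396453857422, 172.3846893310547), (26.902681350708008, 27.633052825927734), 43.97928237915039) [611.79326384 222.72546617 126.        ]
mid scene [612.16336402 221.93074751 126.        ]
cup rim scene [611.41510638 222.41554128  86.        ]
[[392.30885643 325.0084747 ]
 [390.1424528  335.17874354]]
```

send_rows:
  linear:
    - [-0.8,-6.5,0]
    - [0,0,-26]
    - [0,0,-30]
    - [0,0,-30]
    - [0,0,0]
  yaw: [0,0,0,0,0]

```text
t: 28.3
ee_pos: [0.6501, -0.2639, 0.031]
eef_rot: [179.8, 0.5, -42.4]
ft_force: [-0.9, 0.3, -0.7]
grip_width: 0.0849
```

send_rows:
  linear:
    - [0,0,0]
    - [0,0,0]
    - [0,0,0]
    - [0,0,0]
    - [0,0,0]
  yaw: [0,0,0,0,0]
  fingers: 0
  grip_force: 25

```text
t: 28.8
ee_pos: [0.6549, -0.2651, 0.0381]
eef_rot: [-179.9, -0.2, -42.3]
ft_force: [0.6, -0.1, 6.1]
grip_width: 0.0416
```

send_rows:
  linear:
    - [0,0,0]
    - [0,0,0]
  yaw: [0,0]

```text
t: 29.0
ee_pos: [0.6549, -0.2651, 0.0382]
eef_rot: [-179.9, -0.2, -42.3]
ft_force: [-0.6, -0.0, 6.9]
grip_width: 0.0416
```

Run:
```python
from h import *
st=manip.read_state();print(st['t'],st['ee_pos'],st['eef_rot'],st['ft_force'],st['grip_width'])
w=cams.grab_frame("wrist");cv2.imwrite("pics/w13.png",w["image"][:,:,::-1])
e=ell(w["image"],235,(245,260,400,400)); print(e); p=atz(w,e[0],.064);print(p*1000,(p-st['ee_pos'])*1000)
```

```text
29.0 [ 0.65491285 -0.26513305  0.03815739] [-179.91320023   -0.21003505  -42.32059171] [-0.6066826  -0.01324295  6.94309171] 0.04161025816782301
((323.1592712402344, 326.34930419921875), (99.39229583740234, 109.50775146484375), 87.67778015136719)
[ 653.83565641 -264.60065053   64.        ] [-1.07719646  0.53239712 25.84261252]
```

View pics/w13.png

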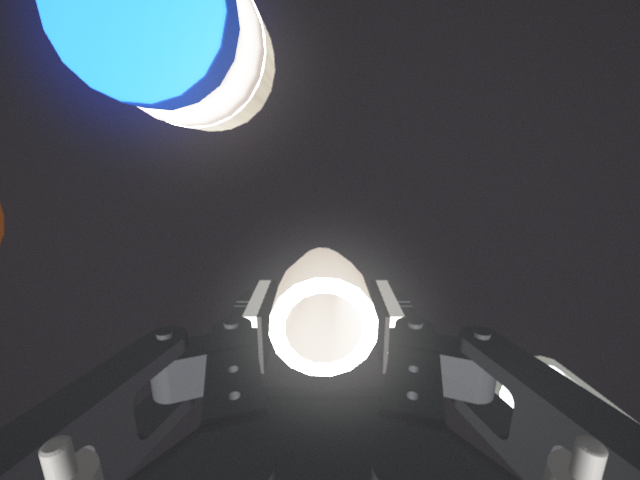

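send_rows:
  linear:
    - [0,0,5]
    - [0,0,25]
    - [0,0,45]
    - [0,0,45]
    - [-3,25,30]
  yaw: [0,0,0,0,0]

```text
t: 29.55
ee_pos: [0.6511, -0.2421, 0.1891]
eef_rot: [-179.9, -0.2, -42.5]
ft_force: [1.4, 0.7, -0.2]
grip_width: 0.0417
```

send_rows:
  linear:
    - [-3,40,0]
    - [-4,45,0]
    - [-4,45,0]
    - [-4,45,0]
    - [-4,45,0]
  yaw: [0,0,0,0,0]

```text
t: 30.05
ee_pos: [0.6306, -0.0182, 0.1856]
eef_rot: [180.0, 0.0, -42.4]
ft_force: [0.2, -0.2, -1.5]
grip_width: 0.0417
```

send_rows:
  linear:
    - [-4,45,0]
    - [-4,45,0]
    - [-4,45,0]
    - [-4,40,0]
    - [-2,30,0]
  yaw: [0,0,0,0,0]

```text
t: 30.55
ee_pos: [0.6124, 0.1875, 0.1855]
eef_rot: [180.0, 0.0, -42.3]
ft_force: [0.6, -0.7, -0.3]
grip_width: 0.0419
```

send_rows:
  linear:
    - [0,20,0]
    - [0,12,0]
    - [0,0,0]
    - [0,0,0]
    - [0,0,0]
  yaw: [0,0,0,0,0]

```text
t: 31.05
ee_pos: [0.6136, 0.2157, 0.1857]
eef_rot: [180.0, 0.0, -42.5]
ft_force: [0.2, -0.5, -0.3]
grip_width: 0.0412
```

Run:
```python
from cupfit import *
st=manip.read_state();print(st['t'],st['ee_pos'],st['eef_rot'],st['ft_force'],st['grip_width'])
w=cams.grab_frame("wrist");cv2.imwrite("pics/w14.png",w["image"][:,:,::-1])
e=ell(w["image"],235,(265,270,385,385)); p=atz(w,e[0],st['ee_pos'][2]+.0258);print(e,p*1000,(p-st['ee_pos'])*1000)
```

```text
31.05 [0.61361451 0.2157276  0.18572314] [ 1.79968845e+02  6.34655385e-03 -4.24683256e+01] [ 0.20776798 -0.45015696 -0.33195852] 0.04122979084091814
((318.50482177734375, 330.7099609375), (95.5636978149414, 125.25711822509766), 55.38413619995117) [612.46594175 218.84366367 211.52314138] [-1.14856398  3.11605979 25.8       ]
```

View pics/w14.png

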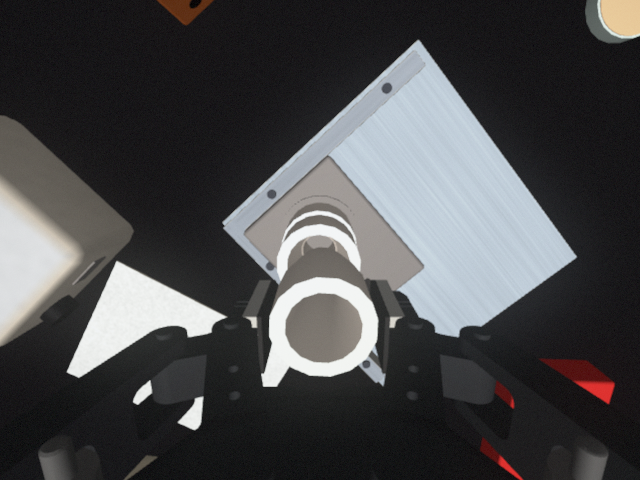

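send_rows:
  linear:
    - [-0.4,4.6,-8]
    - [0,0,-10]
    - [0,0,-7]
    - [0,0,-4]
    - [0,0,0]
  yaw: [0,0,0,0,0]

```text
t: 31.6
ee_pos: [0.6126, 0.2215, 0.1555]
eef_rot: [179.9, 0.0, -42.4]
ft_force: [0.3, -0.2, -1.1]
grip_width: 0.0418
```

Run:
```python
from cupfit import *
w=cams.grab_frame("wrist");cv2.imwrite("pics/w15.png",w["image"][:,:,::-1])
s=cams.grab_frame("scene");crop(s,290,200,470,360,4,'pics/s15.png')
st=manip.read_state();print(st['t'],st['ee_pos'],st['eef_rot'],st['ft_force'],st['grip_width'])
```

```text
31.7 [0.61322959 0.22179087 0.15675588] [ 1.79997054e+02 -1.16941858e-02 -4.23599149e+01] [ 0.03722343  0.29169825 -0.93792999] 0.041421047691073326
```

View pics/w15.png

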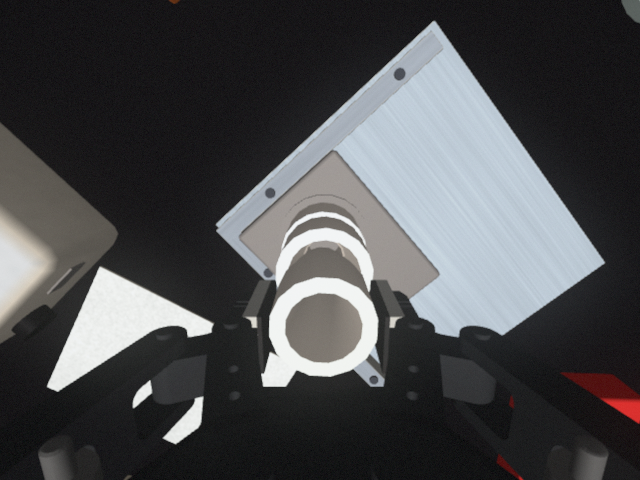

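View pics/s15.png

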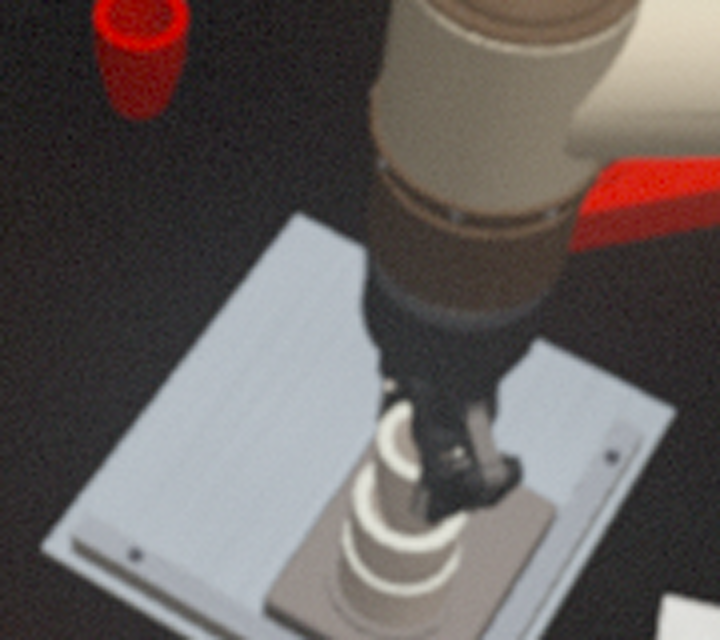

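send_rows:
  linear:
    - [0,-1.5,-4]
    - [0,0,-4]
    - [0,0,0]
    - [0,0,0]
    - [0,0,0]
  yaw: [0,0,0,0,0]

```text
t: 32.2
ee_pos: [0.6132, 0.2203, 0.1489]
eef_rot: [-180.0, -0.0, -42.4]
ft_force: [0.2, -0.4, -0.1]
grip_width: 0.0416
```

send_rows:
  linear:
    - [0,0,-2]
    - [0,0,-1]
    - [0,0,0]
    - [0,0,0]
  yaw: [0,0,0,0]

```text
t: 32.6
ee_pos: [0.6131, 0.2203, 0.1458]
eef_rot: [180.0, -0.0, -42.4]
ft_force: [-0.9, 0.1, -0.4]
grip_width: 0.0412
```

send_rows:
  linear:
    - [0,0,-1.5]
    - [0,0,0]
    - [0,0,0]
  yaw: [0,0,0]

```text
t: 32.9
ee_pos: [0.6131, 0.2203, 0.1442]
eef_rot: [180.0, 0.0, -42.4]
ft_force: [0.8, -0.2, -0.3]
grip_width: 0.0416
```

send_rows:
  linear:
    - [0,0,-1.5]
    - [0,0,0]
    - [0,0,0]
  yaw: [0,0,0]

```text
t: 33.2
ee_pos: [0.6131, 0.2203, 0.1427]
eef_rot: [180.0, 0.0, -42.4]
ft_force: [-0.5, -0.2, -0.0]
grip_width: 0.0422
```

send_rows:
  linear:
    - [0,0,-1]
    - [0,0,0]
    - [0,0,0]
  yaw: [0,0,0]

```text
t: 33.5
ee_pos: [0.6131, 0.2203, 0.1417]
eef_rot: [180.0, 0.0, -42.4]
ft_force: [0.1, -0.7, -0.9]
grip_width: 0.0418
```

send_rows:
  linear:
    - [0,0,-1]
    - [0,0,0]
    - [0,0,0]
  yaw: [0,0,0]

```text
t: 33.8
ee_pos: [0.6131, 0.2202, 0.1407]
eef_rot: [180.0, 0.0, -42.4]
ft_force: [-1.0, 0.1, -0.1]
grip_width: 0.0418
```

send_rows:
  linear:
    - [0,0,-1]
    - [0,0,0]
    - [0,0,0]
  yaw: [0,0,0]

```text
t: 34.1
ee_pos: [0.613, 0.2202, 0.1397]
eef_rot: [180.0, 0.0, -42.4]
ft_force: [0.4, 0.0, -0.3]
grip_width: 0.0418
```

send_rows:
  linear:
    - [0,0,-1]
    - [0,0,0]
    - [0,0,0]
  yaw: [0,0,0]

```text
t: 34.4
ee_pos: [0.6129, 0.2202, 0.1387]
eef_rot: [180.0, 0.0, -42.4]
ft_force: [-0.9, -0.5, 0.0]
grip_width: 0.0415
```

send_rows:
  linear:
    - [-0.1,0,-0.7]
    - [0,0,0]
    - [0,0,0]
  yaw: [0,0,0]

```text
t: 34.7
ee_pos: [0.6128, 0.2202, 0.1381]
eef_rot: [180.0, 0.0, -42.4]
ft_force: [-1.2, -0.3, 0.2]
grip_width: 0.0417
```

send_rows:
  linear:
    - [0,0,-0.6]
    - [0,0,0]
    - [0,0,0]
  yaw: [0,0,0]

```text
t: 35.0
ee_pos: [0.6128, 0.2202, 0.1375]
eef_rot: [180.0, 0.0, -42.4]
ft_force: [-2.6, 0.0, 1.7]
grip_width: 0.0414
```

send_rows:
  linear:
    - [-0.6,0,0]
    - [0,0,0]
    - [0,0,-0.4]
    - [0,0,0]
    - [0,0,0]
  yaw: [0,0,0,0,0]

```text
t: 35.5
ee_pos: [0.6125, 0.2203, 0.137]
eef_rot: [-180.0, -0.0, -42.4]
ft_force: [-1.0, -0.3, 0.5]
grip_width: 0.0415
```

send_rows:
  linear:
    - [0,0,-0.4]
    - [0,0,0]
    - [0,0,0]
  yaw: [0,0,0]

```text
t: 35.8
ee_pos: [0.6124, 0.2203, 0.1367]
eef_rot: [-180.0, -0.0, -42.4]
ft_force: [-1.0, -1.1, -0.0]
grip_width: 0.0414
```

send_rows:
  linear:
    - [0,0,-0.4]
    - [0,0,0]
    - [0,0,0]
  yaw: [0,0,0]

```text
t: 36.1
ee_pos: [0.6125, 0.2203, 0.1365]
eef_rot: [-180.0, -0.0, -42.4]
ft_force: [-0.6, -0.5, 1.2]
grip_width: 0.0418
```

send_rows:
  linear:
    - [0,0,-0.3]
    - [0,0,0]
    - [0,0,0]
  yaw: [0,0,0]

```text
t: 36.4
ee_pos: [0.6125, 0.2203, 0.1363]
eef_rot: [-180.0, -0.0, -42.4]
ft_force: [-2.2, -0.3, 4.1]
grip_width: 0.0412
```

send_rows:
  linear:
    - [0,0,0.2]
    - [0,0,0]
    - [0,0,0]
  yaw: [0,0,0]

```text
t: 36.7
ee_pos: [0.6125, 0.2203, 0.1364]
eef_rot: [-180.0, -0.0, -42.4]
ft_force: [-2.2, -1.4, 3.7]
grip_width: 0.0413
```

send_rows:
  linear:
    - [0,0,0]
    - [0,0,0]
    - [0,0,0]
    - [0,0,0]
    - [0,0,0]
  yaw: [0,0,0,0,0]
  fingers: 0.9

```text
t: 37.2
ee_pos: [0.6125, 0.2203, 0.136]
eef_rot: [-180.0, 0.0, -42.4]
ft_force: [0.4, 1.7, 0.2]
grip_width: 0.0764
```

Run:
```python
from h import *
st=manip.read_state();print(st['t'],st['ee_pos'],st['eef_rot'],st['ft_force'],st['grip_width'])
w=cams.grab_frame("wrist");cv2.imwrite("pics/w16.png",w["image"][:,:,::-1])
```

```text
37.2 [0.61245349 0.22033127 0.13596019] [-1.79999394e+02  3.16228460e-03 -4.23694423e+01] [0.406051   1.67571075 0.23166746] 0.07642024042663036
```

View pics/w16.png

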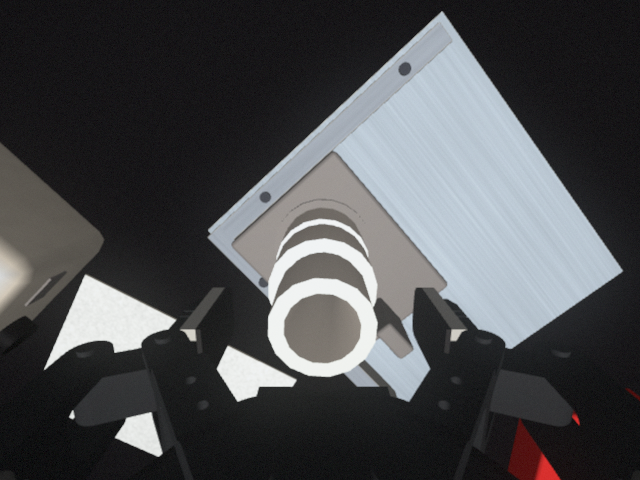

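Released and the sleeve stays upright. Retract straight up and then away to check.

send_rows:
  linear:
    - [0,0,15]
    - [0,0,35]
    - [0,0,40]
    - [0,0,20]
    - [0,-45,0]
  yaw: [0,0,0,0,0]
  fingers: 1

```text
t: 37.75
ee_pos: [0.6145, 0.1791, 0.2502]
eef_rot: [-179.5, -0.2, -42.0]
ft_force: [0.5, -0.6, -0.8]
grip_width: 0.0854
```

send_rows:
  linear:
    - [-10,-45,0]
    - [-20,-45,0]
    - [-20,-40,0]
    - [-20,-30,0]
    - [0,0,0]
  yaw: [0,0,0,0,0]

```text
t: 38.25
ee_pos: [0.54, 0.0122, 0.2469]
eef_rot: [180.0, 0.0, -42.6]
ft_force: [1.0, 0.1, 0.3]
grip_width: 0.0852
```

Run:
```python
from h import *
st=manip.read_state();print(st['t'],st['ee_pos'],st['ft_force'])
t=cams.grab_frame("top");cv2.imwrite("pics/t17.png",t["image"][:,:,::-1]);crop(t,160,140,300,290,4,'pics/t17c.png')
s=cams.grab_frame("scene");crop(s,290,200,470,360,4,'pics/s17.png');cv2.imwrite("pics/s17f.png",s["image"][:,:,::-1])
print(proj(s,[[.612,.2222,.162],[.612,.2222,.126],[.612,.2222,.086]]))
```

```text
38.25 [0.53999842 0.01218075 0.24687665] [1.04964569 0.1476265  0.29712968]
[[394.09711468 315.45152134]
 [392.04225587 325.12893273]
 [389.88317191 335.29719524]]
```

View pics/t17c.png

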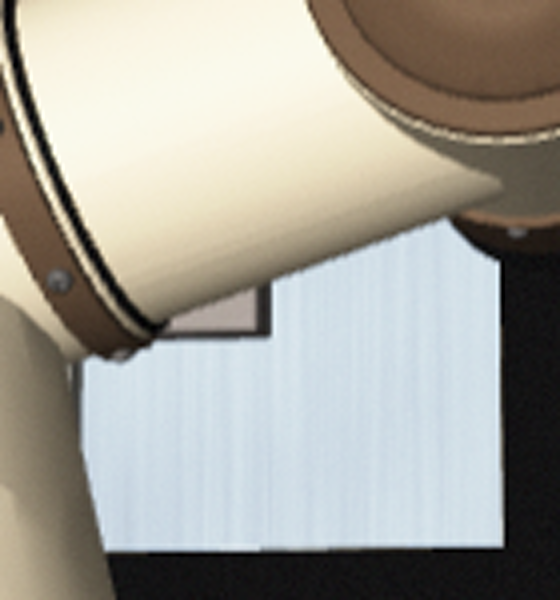

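View pics/s17.png

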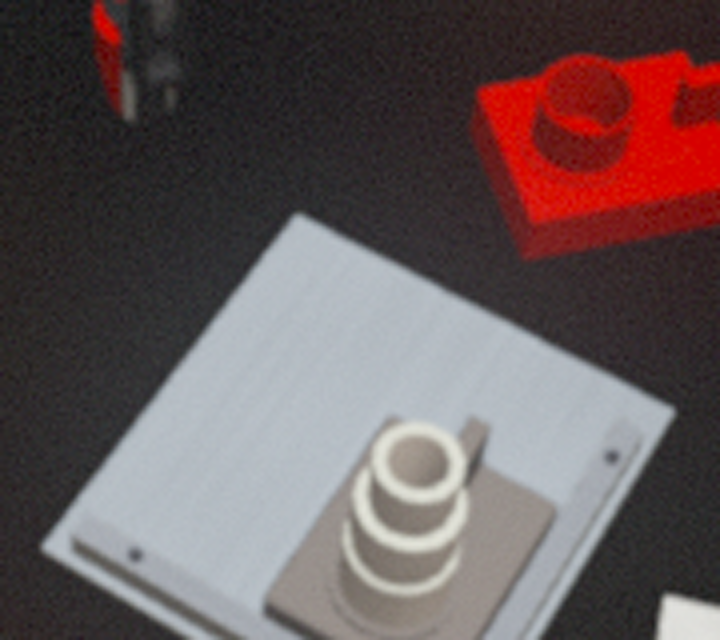

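View pics/s17f.png

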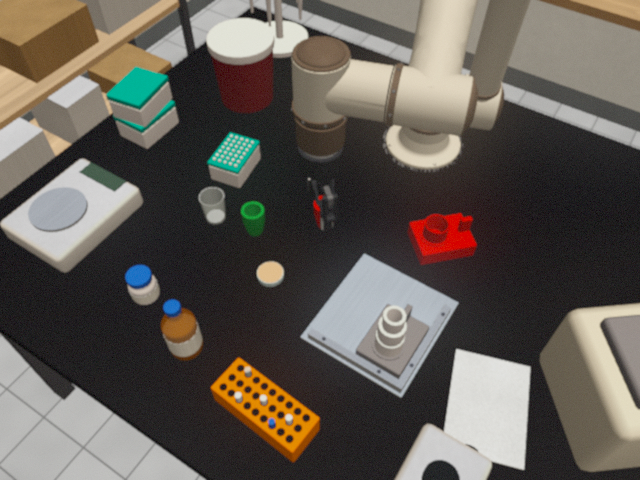

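send_rows:
  linear:
    - [0,-45,0]
    - [0,-45,0]
    - [0,-40,0]
    - [0,0,0]
    - [0,0,0]
  yaw: [0,0,0,0,0]

```text
t: 38.85
ee_pos: [0.5432, -0.1147, 0.2457]
eef_rot: [180.0, 0.0, -42.4]
ft_force: [0.6, -0.3, -0.2]
grip_width: 0.0855
```

Run:
```python
from h import *
t=cams.grab_frame("top");crop(t,160,140,260,240,6,'pics/t18.png')
s=cams.grab_frame("scene");crop(s,350,285,450,385,6,'pics/s18.png')
print(manip.read_state()['t'])
```

```text
38.95
```

View pics/t18.png

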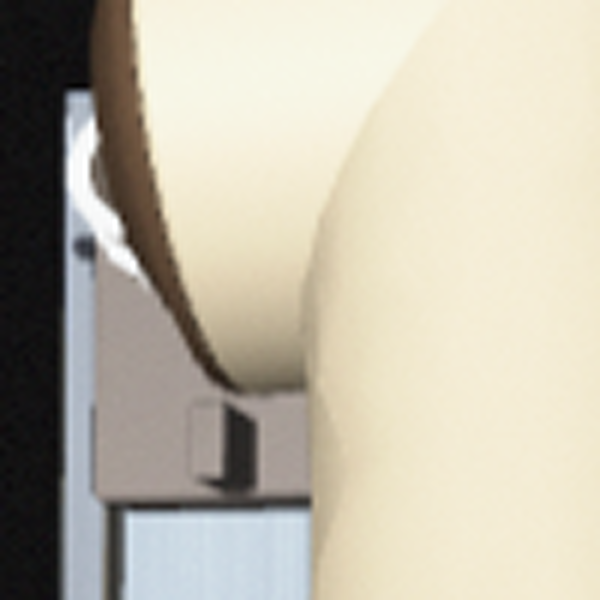

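View pics/s18.png

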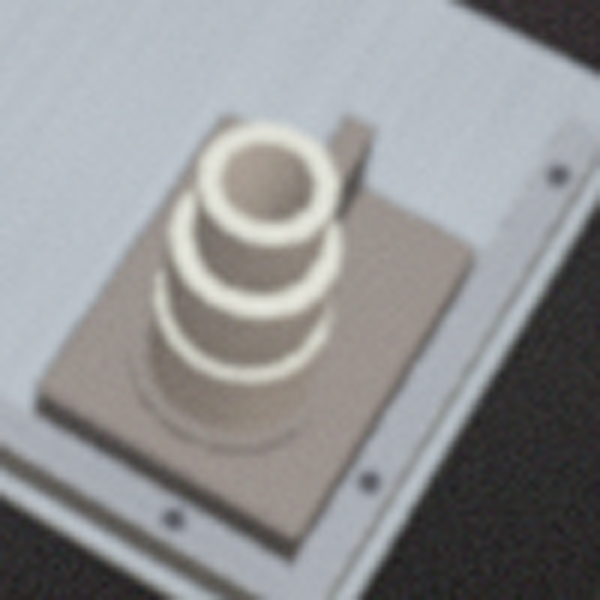

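Run:
```python
from h import *
print(manip.job_done()); print(manip.read_state()['t'])
```

```text
the job is handed in; nothing more can be done
None
the job is handed in; nothing more can be done
```

The stand is against both stops and the two sleeves are nested in order: the larger one in the cup, then the smaller one in the larger. I handed in at about 39 s.

- **Stand:** I dragged it by its handle into the corner, then squared it with closed-finger pushes on its side and back faces. The last force reading was about 14 N on the side face and at least 9 N on the back, with no movement at either. The cup measured about (611.6, 222.6) mm in two cameras, against a home position of (611.5, 222.5). In both cameras, the last pictures show the block's corners where they were before nesting.
- **Larger sleeve:** It touched once off-centre at about 5 N, so I re-centred it. It then seated at the expected height and was released upright. The peak vertical force was about 6.3 N, so the cup could have slipped by a few tenths of a millimetre at most.
- **Smaller sleeve:** It seated within 0.1–0.2 mm of the expected height at about 4 N and stayed upright when released.
- **Bystanders:** The last scene picture shows the dish and beaker standing where they were. The red and green look-alikes were left alone.

**Limits of the checks:**
- Single camera readings of the block's corners and angle differed by 2–3 mm and about 0.5°, so the squareness rests mainly on the push forces.
- The top camera's last view was partly blocked by the arm.
- The cup's travel could only be judged from forces and heights, not read directly.

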